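Scoop the good balls out of the scrap slugs

ROBOT

A 6-joint arm with a two-finger parallel gripper is mounted at the origin on the work surface; the furniture and walls round the work are solid. World frame = base frame: x ahead of the robot, y to its left, z up, the work surface at z = 0. Lengths are in m, angles in degrees, forces in N, time in s.
With the tool pointing down it reaches from about 0.4 to 0.825 m from the base axis. Payload 7 kg.
Tool frame: the origin (TCP) lies at the very end of the fingers, on their centre line; the grasp point (between the pads) lies 19 mm behind it (r.hold_point_z is the distance from the TCP to the grasp point, in m); z points along the fingers, y is the direction in which the jaws open and shut (so a half turn about z gives the same grasp; the last joint's range is limited). The gripper opens to 88 mm and grips with 3 to 60 N. Pads are 19 mm wide; open, the fingers measure 130 mm over their backs; the gripper's body (78 mm by 193 mm) begins 47 mm behind the grasp point.
Start: joints at [89.101, 20.546, 0.682, 0, -70.136, -16.507], TCP at [0.202, 0.644, 0.203] pointing down, gripper open.
Joint ranges: [-176.03, 176.03], [-82.01, 121.73], [-58.28, 71.71], [-173.87, 95.51], [-174.79, -0.11], [-173.66, 173.66]. Speed limits (degrees/s): [136.94, 136.94, 172.46, 180, 180, 180].

INTERFACE

Orientations are given as [roll, pitch, yaw] about the fixed x, y, z axes, in that order (R = Rz(yaw) Ry(pitch) Rx(roll)).
In Python, from plant import r gives the robot as it stands. The module is installed in compiled form; this text tells all that it offers.
- The arm moves only by the shell command python3 -m inch 'ROWS' [FORCE]. ROWS is text: rows parted by semicolons, each of 7 numbers parted by spaces: the shift along the tool's x, y, z in m, then the turn, a rotation vector about the tool's x, y, z in rad, then the opening, from 0 (shut) to 1 (fully open). In form: tx ty tz ax ay az jaw; .... A call has 1 to 20 rows; each row shifts and turns the commanded pose from where the row before left it, along the tool's axes as they then stand; what a row does not reach is not made up. A row lasts 1/12 s, in which the tool goes at most 41.7 mm and 7.16 degrees, less where a joint would pass 70% of its speed; a pose out of reach is approached as far as the arm can. A call with a gripper value outside its range is refused whole. The fingers move at their own pace and stop on an object; FORCE is the grip in N (left out, the last holds). Time passes only in rows, so rows that do not move let the fingers close. It gives the time, the measured TCP pose, the force and the opening at its end, in the units of the state.
- r.get_state(): the state, without advancing time (a new reading comes with each control period).
- r.capture(name): name is "scene" or "top" or "wrist"; returns the picture (420x560x3 uint8, red, green, blue); there is no depth.
- r.camera_params(name): a dict with "vfov" (degrees; the focal length in pixels is half the picture's height over the tangent of half this angle, whatever the lens; pixels are square), "cx", "cy" (the principal point, pixels), "distortion" ([k1, k2, p1, p2, k3] as OpenCV has them; the pictures are not rectified), "R" (3x3) and "t" (3): a world point X has camera coordinates R X + t. Camera axes: x right, y down, z forward; pixel columns grow to the right and rows downward; lengths in m; the calibration is good to about 2 mm. A picture is of the moment at which its call begins: read the wrist's pose just before it. camera_params takes no time and is no camera call; for the wrist camera it gives the pose at the moment of the call.
- r.close_job(): hands the job in, once; it reports no verdict.
Trained networks look in the newest picture that a camera, given by its name, has taken for a name from the list of things; names that differ only in an ending like _2 or _b are one class to them, and where a whole thing is asked for, a point or a joint stands for the part that bears it (a point fixed in the world has none). Each returns a list of dicts, best first, with "p" (0 to 1); they miss things now and then, are a little off and sometimes report something else, mostly with a low value. They report only what shows in the picture. A call takes as long as a camera call.
- r.recognise(target, camera): "xy" ([column, row] in pixels, amid what is visible of it).
The state is a dict: "time_s": time; "joints": joint angles; "qd": joint speeds; "joint_torque": joint torques, N m; "tcp_pos": TCP position; "eef_rot": TCP orientation; "contact_force": force on the tool from outside, world axes, zero at the start; "moment": the same for the moment, N m; "gripper_width": finger opening in m.
Only numpy, scipy, OpenCV 4.12 (cv2) and the standard library are available. Lean on these libraries where they do the work, as an engineer would, in place of code of your own. Each camera call takes 0.05 s, during which the arm holds its last target.

TASK

Three large steel balls lie among small scrap slugs in the long tray. With the slotted scoop, lift all three balls out in one load, letting every slug drop back into the tray, tip the balls into the round metal pan, and stand the scoop upright near the middle of its round rubber mat again and let go. Keep the fingers off the balls and slugs, and do not disturb the other things on the table.

Things in the scene. Friction and masses are not known exactly. Their poses are not given: they have to be found in the camera images.
- tray_in (a point): long open aluminium tray, fixed to the table: inside 200 mm long (x), 88 mm wide (y), 34 mm deep, walls 5 mm thick, rim 38 mm above the table. The point is the centre of its inner floor, 4 mm above the table; its x axis runs along the tray towards the end half (x from 0 to +100 mm) where all balls and slugs lie at the start; the other half is empty.
- pan_in (a point): round open aluminium pan, fixed to the table: 128 mm across its rim, 100 mm across its foot, 46 mm high, wall 3 mm. The point is the centre of its inner floor, 4 mm above the table. Rows of fixed motor cans, 86 mm tall, stand between the tray and the pan and mat, close along the +y side of both; more than 100 mm is free of tall things on their -y side.
- mat: round black rubber mat, 130 mm across, 3 mm thick, fixed to the table; origin at the centre of its underside, on the table. The scoop's place.
- scoop_grip (a point): slotted steel scoop, loose, about 0.2 kg, standing on the mat. The point is the centre of its upright black grip, 20 x 20 mm square and 46 mm tall, 95 mm above the scoop's underside. Axes: x towards the scoop's open nose, z up. The outer face of the closed rear wall (30 mm high) lies 39 mm behind the point; a thin neck at the rear carries the grip, so the space below it is free.
- scoop_nose (a point): middle of the scoop's open front edge, on its underside: 47 mm ahead (+x) of the grip's centre and 95 mm below it; same axes. The scoop's bottom is four straight round bars, 3 mm thick, along x at y = -34.5, -11.5, 11.5 and 34.5 mm (20 mm slots), whose tips end here: they pass beside a ball on the same floor, and lift it as they rise. Its closed sides are 22 mm high; it is 74 mm wide over all.
- ball_1_center (a point): steel ball 1 of 3, 24 mm in diameter, 50 g, loose on the tray's floor, a good part; the point is its centre. It cannot fall through the scoop's slots, and rolls easily.
- ball_2_center (a point): steel ball 2 of 3, 24 mm in diameter, 50 g, loose on the tray's floor, a good part; the point is its centre. It cannot fall through the scoop's slots, and rolls easily.
- ball_3_center (a point): steel ball 3 of 3, 24 mm in diameter, 50 g, loose on the tray's floor, a good part; the point is its centre. It cannot fall through the scoop's slots, and rolls easily.
- slug_1_center (a point): steel slug 1 of 5: offcut of bar, 6 mm in diameter and 6 mm long, loose on the tray's floor, scrap that falls through the scoop's slots; the point is its centre.
- slug_2_center (a point): steel slug 2 of 5: offcut of bar, 6 mm in diameter and 6 mm long, loose on the tray's floor, scrap that falls through the scoop's slots; the point is its centre.
- slug_3_center (a point): steel slug 3 of 5: offcut of bar, 6 mm in diameter and 6 mm long, loose on the tray's floor, scrap that falls through the scoop's slots; the point is its centre.
- slug_4_center (a point): steel slug 4 of 5: offcut of bar, 6 mm in diameter and 6 mm long, loose on the tray's floor, scrap that falls through the scoop's slots; the point is its centre.
- slug_5_center (a point): steel slug 5 of 5: offcut of bar, 6 mm in diameter and 6 mm long, loose on the tray's floor, scrap that falls through the scoop's slots; the point is its centre.
- can: motor can, plated, 66 mm across, 86 mm tall, loose bystander standing beside the tray; origin at the centre of its underside
- armature: wound motor armature, 37 x 100 x 37 mm, lying along its y axis, loose bystander on the other side of the tray; origin at the centre of its underside
- stack: stack of plated end caps, 64 mm across, 31 mm high, loose bystander; origin at the centre of its underside
- bearing: ball bearing lying flat, 48 mm across, 9 mm thick, loose bystander; origin at the centre of its underside
- bundle: taped bundle of ground bars, 47 x 105 x 12 mm, loose bystander; origin at the centre of its underside

How it is judged:
By the outcome, as a careful person would: the job done as asked, in the order asked, and still so for the second after the job is handed in, with the robot touching nothing.
It also fails if it takes over 72 s, if anything falls off the work surface, if the arm or the gripper's body presses on something with over 40 N, if the wrist force passes 120 N, or if a joint passes its speed limit or range.

## Working session

There is one attempt and no reset: what is moved stays moved. The work goes in short steps, Python scripts to look and compute and a shell command to move; the robot and the scene stay as the last step left them, time stands still between calls to the robot, and variables do not carry over. Pictures are saved under pics/ and viewed, and the job is handed in when it is done.

```bash
mkdir -p pics; ls
cat > h.py <<'E'
import numpy as np, cv2
from plant import r
def save(cam,name):
    im=r.capture(cam); cv2.imwrite(f'pics/{name}.png',im[:,:,::-1]); return im
def K(p):
    f=210/np.tan(np.radians(p['vfov'])/2)
    return np.array([[f,0,p['cx']],[0,f,p['cy']],[0,0,1]])
def unproj(cam,uv,z,p=None):
    p=p or r.camera_params(cam)
    n=cv2.undistortPoints(np.array([[uv]],float),K(p),np.array(p['distortion'],float))[0,0]
    R=np.array(p['R']);t=np.array(p['t'])
    d=R.T@np.array([n[0],n[1],1]);c=-R.T@t
    return c+d*(z-c[2])/d[2]
def proj(cam,X,p=None):
    p=p or r.camera_params(cam)
    R=np.array(p['R']);t=np.array(p['t'])
    return cv2.projectPoints(np.array(X,float).reshape(-1,1,3),cv2.Rodrigues(R)[0],t,K(p),np.array(p['distortion'],float))[0].reshape(-1,2)
E
python3 - <<'E'
from h import *
print(r.get_state()); print(r.hold_point_z)
for c in ('scene','top','wrist'):
    save(c,c+'0'); p=r.camera_params(c); print(c,p['vfov'],p['cx'],p['cy'],p['distortion'],-np.array(p['R']).T@np.array(p['t']),np.array(p['R'])[2])
E
```

```text
pics
{'time_s': 0.0, 'joints': array([ 8.91011176e+01,  2.05931755e+01,  6.33724874e-01, -2.13159949e-02,
       -7.01343176e+01, -1.65062588e+01]), 'qd': array([-0.02148447, -0.01363502,  0.01951024, -0.04962623,  0.02614386,
        0.03201543]), 'joint_torque': array([-4.48739020e-04, -5.82718492e+01,  2.93047822e+01,  6.99728340e+00,
        6.86799089e-03, -1.69589175e-04]), 'tcp_pos': array([0.20178071, 0.64358634, 0.20189893]), 'eef_rot': array([ 1.79904402e+02, -7.43183873e-03, -1.74123950e+01]), 'contact_force': array([0.38813567, 0.52688941, 0.629704  ]), 'moment': array([-0.00899495,  0.00235442, -0.02943004]), 'gripper_width': 0.0876391918508644}
0.0188
scene 45.15069807575567 273.4124534349382 214.92415058893843 [0.00550378 0.         0.         0.         0.        ] [-0.52064106 -0.8069336   0.68475074] [ 0.73590669  0.53523028 -0.41469252]
top 52.419136518206486 277.5885614697319 215.15909867192244 [-0.0070964  0.         0.         0.         0.       ] [ 0.37217156 -0.0476534   1.04406153] [ 0.17261028 -0.01237311 -0.98491248]
wrist 70.26913344718916 277.377532997585 211.95528226319257 [-0.04496639  0.          0.          0.          0.        ] [0.27904122 0.61898227 0.3828746 ] [-0.2861545   0.08914731 -0.95402744]
```

View pics/top0.png

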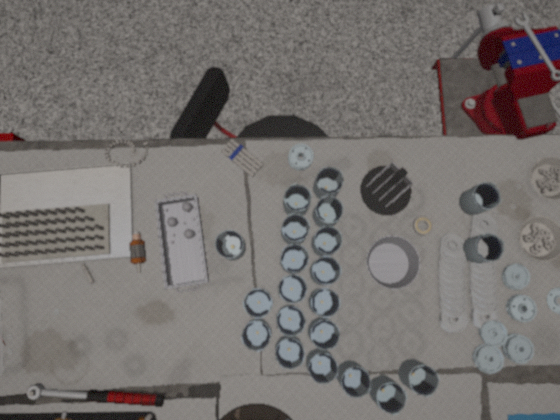

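View pics/scene0.png

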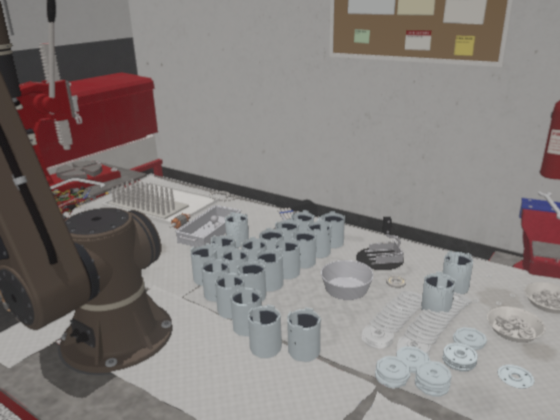

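View pics/wrist0.png

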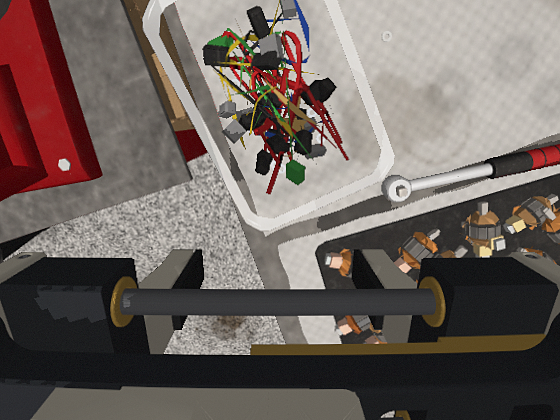

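Run:
```python
from h import *
Z=dict(tray_in=.004,pan_in=.004,mat=.003,scoop_grip=.098+.02,scoop_nose=.004,ball_1_center=.016,slug_1_center=.007,can=.086,armature=.037,stack=.031,bearing=.009,bundle=.012)
for n,z in Z.items():
    for c in ('top','scene'):
        d=r.recognise(n,c)
        for e in d[:5]:
            if e['p']>.2: print(n,c,round(e['p'],2),np.round(e['xy'],1),np.round(unproj(c,e['xy'],z),4))
```

```text
tray_in top 0.79 [179.3 246.9] [0.4795 0.1803 0.004 ]
tray_in scene 0.77 [202.3 229.5] [0.4824 0.195  0.004 ]
pan_in top 0.89 [392.4 261.1] [ 0.4365 -0.3386  0.004 ]
pan_in top 0.66 [243.5 158. ] [0.7028 0.0231 0.004 ]
pan_in scene 0.64 [346.6 278.5] [ 0.4699 -0.3096  0.004 ]
mat top 0.67 [383.4 193.6] [ 0.6054 -0.3269  0.003 ]
mat scene 0.86 [375.8 263.5] [ 0.5803 -0.3383  0.003 ]
scoop_grip top 0.58 [400. 172.] [ 0.6289 -0.3366  0.118 ]
scoop_grip scene 0.55 [389.7 242.9] [ 0.5017 -0.4034  0.118 ]
scoop_nose top 0.76 [398.5 171.8] [ 0.6611 -0.3684  0.004 ]
scoop_nose scene 0.67 [387.6 245.4] [ 0.69   -0.3234  0.004 ]
scoop_nose scene 0.56 [379.3 261.3] [ 0.5944 -0.3418  0.004 ]
ball_1_center top 0.45 [189.1 235.8] [0.5049 0.1546 0.016 ]
can top 0.75 [229.4 249.4] [0.4636 0.0499 0.086 ]
can scene 0.66 [237.9 226.6] [0.4275 0.0037 0.086 ]
armature top 0.75 [134.4 250.5] [0.4693 0.2786 0.037 ]
armature scene 0.67 [203.6 227.9] [0.4438 0.1505 0.037 ]
armature scene 0.54 [179.3 220.7] [0.4412 0.2481 0.037 ]
stack top 0.91 [300.5 155.4] [ 0.6989 -0.1196  0.031 ]
stack top 0.38 [242.2 158.4] [0.6932 0.0245 0.031 ]
stack scene 0.3 [203.4 228.9] [0.4473 0.1552 0.031 ]
bearing top 0.75 [182.5 244.3] [0.4852 0.1716 0.009 ]
bearing top 0.63 [427.  225.6] [ 0.5218 -0.4283  0.009 ]
bearing scene 0.65 [394.6 278.8] [ 0.5263 -0.4138  0.009 ]
bearing scene 0.32 [347.4 282.1] [ 0.4488 -0.3228  0.009 ]
bundle top 0.86 [244.  158.6] [0.6986 0.0213 0.012 ]
bundle scene 0.66 [286.1 215. ] [0.6944 0.0265 0.012 ]
```

The top picture shows the tray at about (183,240), with balls near (172–188, 207–236). The pan is at (393,261), the mat with the scoop at (386,190), and the cans stand between. I'll zoom in.

Run:
```python
import cv2
im=cv2.imread('pics/top0.png')
a=cv2.resize(im[180:300,140:240],None,fx=5,fy=5,interpolation=cv2.INTER_CUBIC)
b=cv2.resize(im[150:300,350:450],None,fx=4,fy=4,interpolation=cv2.INTER_CUBIC)
cv2.imwrite('pics/a.png',a);cv2.imwrite('pics/b.png',b)
im=cv2.imread('pics/scene0.png')
cv2.imwrite('pics/c.png',cv2.resize(im[200:310,320:440],None,fx=5,fy=5,interpolation=cv2.INTER_CUBIC))
```

```text
(no output)
```

View pics/a.png

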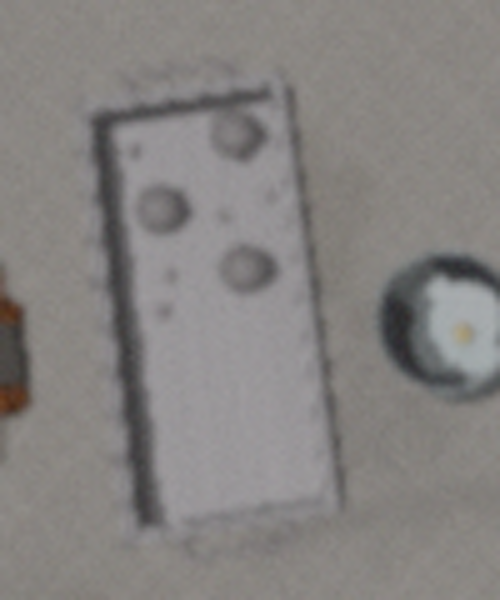

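View pics/b.png

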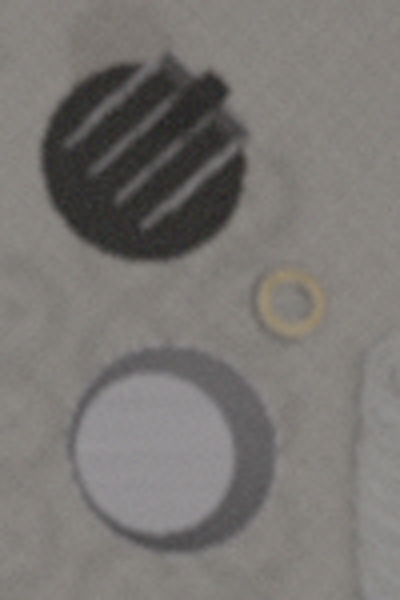

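View pics/c.png

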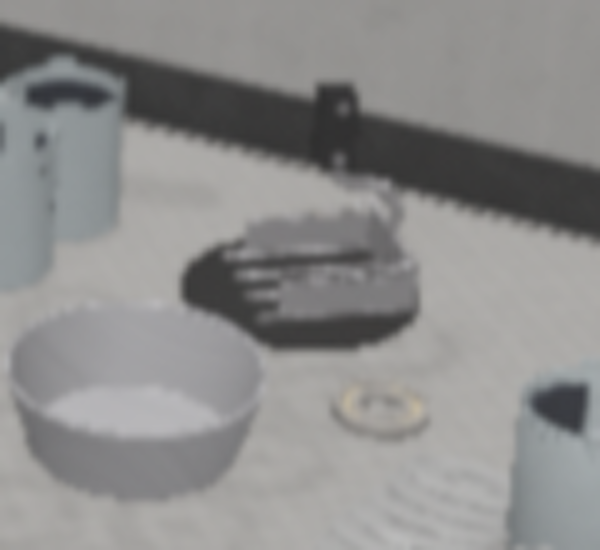

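Run:
```python
from h import *
A=lambda x,y:(140+x/5-.4,180+y/5-.4)
B=lambda x,y:(350+x/4-.4,150+y/4-.4)
for c in [(90,115),(290,80),(345,505),(135,535)]: print('trayrim',unproj('top',A(*c),.038))
for c in [(238,133),(162,209),(248,270)]: print('ball',unproj('top',A(*c),.016))
for c in [(135,150),(225,215),(270,195),(170,275),(165,312)]: print('slug',unproj('top',A(*c),.007))
for c in [(68,148),(90,175),(118,202),(145,228)]: print('tip',unproj('top',B(*c),.0045))
print('grip top ',unproj('top',B(207,80),.121),)
for c in [(168,58),(245,135)]: print('rear top corner',unproj('top',B(*c),.033))
for c in [(42,160),(148,262)]: print('mat edges',unproj('top',B(*c),.003))
for c in [(70,450),(276,450),(172,345),(172,552)]: print('pan rim',unproj('top',B(*c),.046))
im=cv2.imread('pics/top0.png')
```

```text
trayrim [0.58350809 0.22734079 0.038     ]
trayrim [0.59928465 0.13166311 0.038     ]
trayrim [0.39622811 0.10299076 0.038     ]
trayrim [0.38403248 0.20025514 0.038     ]
ball [0.57802433 0.16063432 0.016     ]
ball [0.54084021 0.19686518 0.016     ]
ball [0.5102333  0.15446889 0.016     ]
slug [0.57203785 0.21307538 0.007     ]
slug [0.53885542 0.16803025 0.007     ]
slug [0.54848219 0.14612313 0.007     ]
slug [0.50957051 0.19426455 0.007     ]
slug [0.49143718 0.19624513 0.007     ]
tip [ 0.62370483 -0.28531712  0.0045    ]
tip [ 0.60615991 -0.29819544  0.0045    ]
tip [ 0.58865251 -0.31476314  0.0045    ]
tip [ 0.57187898 -0.33066118  0.0045    ]
grip top  [ 0.63361052 -0.33907142  0.121     ]
rear top corner [ 0.67289087 -0.34366325  0.033     ]
rear top corner [ 0.6234179  -0.38784689  0.033     ]
mat edges [ 0.61657346 -0.26889292  0.003     ]
mat edges [ 0.55063407 -0.33162749  0.003     ]
pan rim [ 0.4325785  -0.26739211  0.046     ]
pan rim [ 0.43055336 -0.38821869  0.046     ]
pan rim [ 0.49330858 -0.33107903  0.046     ]
pan rim [ 0.37284066 -0.32345102  0.046     ]
```

```bash
python3 -m inch '.02 .022 -.0045 0 0 0 1;.025 .029 -.0045 0 0 0 1;.025 .029 -.0045 0 0 0 1;.025 .029 -.0045 0 0 0 1;.025 .029 -.0045 0 0 0 1;.025 .029 -.0045 0 0 0 1;.025 .029 -.0045 0 0 0 1;.025 .029 -.0045 0 0 0 1;.025 .029 -.0045 0 0 0 1;.025 .029 -.0045 0 0 0 1;.025 .029 -.0045 0 0 0 1;.025 .029 -.0045 0 0 0 1;.025 .029 -.0045 0 0 0 1;0 0 0 0 0 0 1;0 0 0 0 0 0 1'
python3 - <<'E'
from h import *
s=r.get_state(); print(s['joints'],s['tcp_pos'],s['eef_rot'])
save('wrist','w1'); p=r.camera_params('wrist')
import pickle; pickle.dump(p,open('w1.pkl','wb'))
for n,z in dict(tray_in=.004,ball_1_center=.016,slug_1_center=.007,can=.086).items():
    for e in r.recognise(n,'wrist')[:8]:
        if e['p']>.2: print(n,round(e['p'],2),np.round(e['xy'],1),np.round(unproj('wrist',e['xy'],z,p),4))
E
```

```text
time_s: 2.6
tcp_pos: [0.3973, 0.1936, 0.262]
eef_rot: [-179.9, -0.0, -17.6]
contact_force: [0.7, 0.1, 0.6]
gripper_width: 0.0874
[ 5.17066674e+01 -4.38358104e+00 -2.13023091e+01  3.67450747e-03
 -7.29940187e+01  2.06640389e+01] [0.39729297 0.19363003 0.26199685] [-1.79919601e+02 -3.40798741e-02 -1.76282456e+01]
tray_in 0.94 [271. 101.] [0.4993 0.1714 0.004 ]
ball_1_center 0.72 [274.2  87.3] [0.5138 0.1619 0.016 ]
can 0.63 [366.9  88.8] [0.475  0.0645 0.086 ]
can 0.36 [202.8 148. ] [0.4692 0.2637 0.086 ]
```

View pics/w1.png

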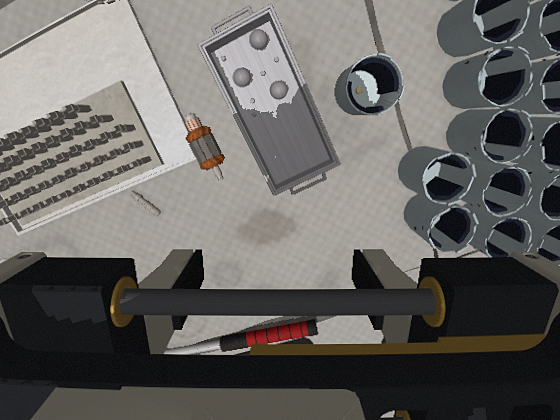

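The wrist picture shows the tray at (215–340, 5–195), with balls at (259,40), (241,77) and (278,90) in its lit end. The loose can is at (368,85) and the armature at (205,140). I'll zoom to refine these.

Run:
```python
import cv2
im=cv2.imread('pics/w1.png')
cv2.imwrite('pics/w1z.png',cv2.resize(im[0:200,190:390],None,fx=3,fy=3,interpolation=cv2.INTER_CUBIC))
cv2.imwrite('pics/w1y.png',cv2.resize(im[15:135,200:320],None,fx=5,fy=5,interpolation=cv2.INTER_CUBIC))
```

```text
(no output)
```

View pics/w1z.png

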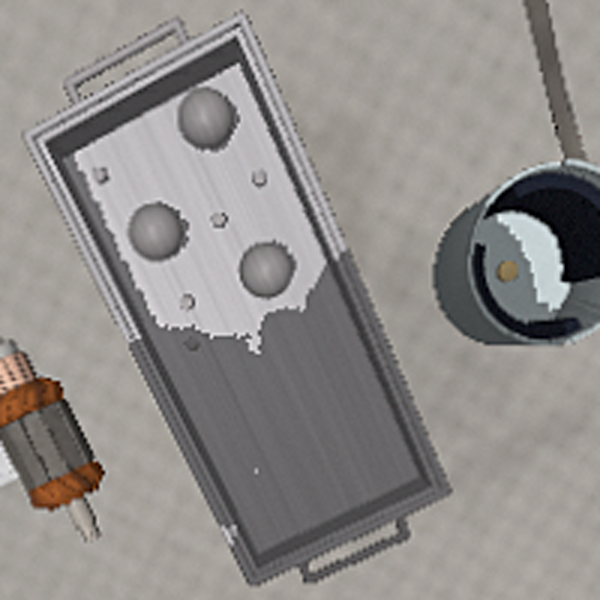

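View pics/w1y.png

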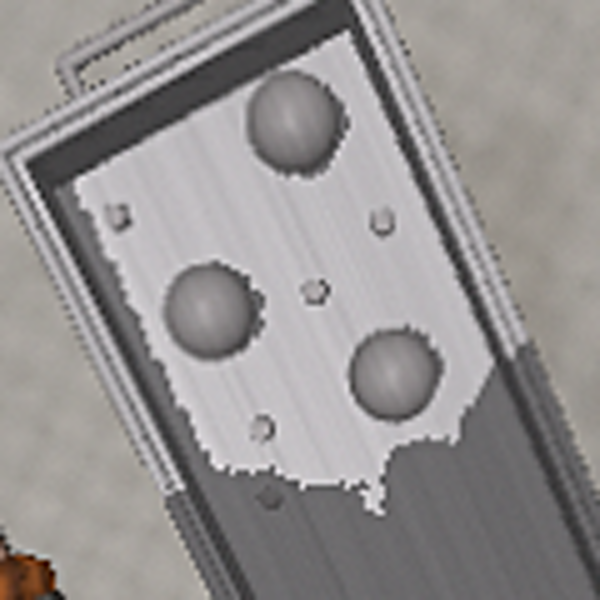

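```bash
cat > m1.py <<'E'
from h import *
import pickle
p=pickle.load(open('w1.pkl','rb'))
A=lambda x,y:(190+(x+.5)/3-.5,(y+.5)/3-.5)
B=lambda x,y:(200+(x+.5)/5-.5,15+(y+.5)/5-.5)
C=np.array([unproj('wrist',A(*c),.038,p)[:2] for c in [(27,133),(243,14),(450,490),(250,583)]])
print(C)
from scipy.optimize import least_squares
def corners(q):
    c,s=np.cos(q[2]),np.sin(q[2]); L=np.array([[.105,.049],[.105,-.049],[-.105,-.049],[-.105,.049]])
    return q[:2]+L@np.array([[c,s],[-s,c]])
f=least_squares(lambda q:(corners(q)-C).ravel(),[.49,.166,.14]); q=f.x
print('tray',q[:2],np.degrees(q[2]),f.fun*1000)
c,s=np.cos(q[2]),np.sin(q[2]); M=np.array([[c,s],[-s,c]])
for n,z,l in [('ball',.016,[(295,122),(210,311),(395,374)]),('slug',.007,[(117,218),(382,222),(315,291),(262,428),(270,497)])]:
    for u in l:
        X=unproj('wrist',B(*u),z,p)[:2]; print(n,np.round(X,4),'local mm',np.round(M@(X-q[:2])*1000,1))
E
python3 m1.py
```

```text
[[0.58790806 0.2352716 ]
 [0.6019291  0.13796736]
 [0.3938985  0.10687478]
 [0.37987164 0.20619458]]
tray [0.49090182 0.17157708] 8.208834086794553 [-0.07833386 -0.20450052 -0.10678546  0.10382046  0.07542451  1.21228118
  0.10969482 -1.11160113]
ball [0.5757 0.1632] local mm [ 82.7 -20.4]
ball [0.5394 0.1991] local mm [51.9 20.3]
ball [0.5096 0.1571] local mm [ 16.4 -17. ]
slug [0.5703 0.2156] local mm [84.9 32.3]
slug [0.5478 0.1487] local mm [ 53.  -30.8]
slug [0.5369 0.1711] local mm [45.5 -7.1]
slug [0.508 0.196] local mm [20.4 21.7]
slug [0.4901 0.1997] local mm [ 3.2 28. ]
```

```bash
cat > kin.py <<'E'
import numpy as np
from scipy.spatial.transform import Rotation as R
def wrist(pos_grip, scoop_yaw, pitch, opt, e=20, roll=0):
    """opt1: tool y=-scoop x; opt2: tool y=+scoop x. pitch>0 nose down. returns j1,dj4,j5,j6"""
    S=R.from_euler('ZYX',[scoop_yaw,pitch,roll],degrees=True)
    # tool axes in scoop: z=-Z ; opt1 y=-X, x = y×z = (-X)x(-Z)= X×Z=-Y ; opt2 y=X, x= X×(-Z)=Y
    B=np.array([[0,-1,0],[-1,0,0],[0,0,-1]]) if opt==1 else np.array([[0,1,0],[1,0,0],[0,0,-1]])
    T=S.as_matrix()@B
    rr=np.hypot(*pos_grip[:2]); j1=np.degrees(np.arctan2(pos_grip[1],pos_grip[0])+np.arcsin(.1917/rr))
    # local frame at azimuth j1
    A=R.from_euler('z',-j1,degrees=True).as_matrix()@T
    f=np.array([np.cos(np.radians(e)),0,-np.sin(np.radians(e))])
    n=np.array([0,1,0.]); tz=A[:,2]
    # neutral tool: psi = j1+j6-90 -> local yaw j6-90
    # a about f, b about n: tz = Rot(f,a)Rot(n,b)(0,0,-1)
    g=np.array([-np.sin(np.radians(e)),0,-np.cos(np.radians(e))])  # perp to f in plane, downward
    ang=np.degrees(np.arccos(f@tz))
    a=np.degrees(np.arctan2(tz@np.array([0,1,0.]),tz@g))  # sign arbitrary
    F=R.from_rotvec(f*np.radians(-a if False else 1)*1)
    best=None
    for sg in (1,-1):
        Q=R.from_rotvec(f*np.radians(sg*a)).as_matrix()
        b=ang-(90-e)
        for sb in (1,-1):
            Q2=Q@R.from_rotvec(n*np.radians(sb*b)).as_matrix()
            if np.allclose(Q2@np.array([0,0,-1.]),tz,atol=1e-6):
                N=Q2@np.diag([1,-1,-1.])   # local yaw 0 tool, j6=90
                D=N.T@A; c=np.degrees(np.arctan2(D[1,0],D[0,0]))
                j6=90-c; j6=(j6+180)%360-180
                best=(round(j1,1),round(sg*a,1),round(-ang,1),round(j6,1))
    return best
if __name__=='__main__':
    for o in (1,2):
        print('opt',o)
        print('pick',wrist((.628,-.343),131,0,o))
        for p in (0,-15,-25): print('tray',p,wrist((.53,.17),8,p,o))
        for y in (60,90,110):
            for p in (-20,0,20,40,55): print('pour',y,p,wrist((.45,-.39),y,p,o))
E
python3 kin.py
```

```text
opt 1
pick (np.float64(-13.1), np.float64(-0.0), np.float64(-70.0), np.float64(144.1))
tray 0 (np.float64(37.9), np.float64(-0.0), np.float64(-70.0), np.float64(-29.9))
tray -15 (np.float64(37.9), np.float64(-8.8), np.float64(-57.2), np.float64(-33.9))
tray -25 (np.float64(37.9), np.float64(-16.2), np.float64(-49.1), np.float64(-38.3))
pour 60 -20 (np.float64(-22.1), np.float64(21.3), np.float64(-68.6), np.float64(89.8))
pour 60 0 (np.float64(-22.1), np.float64(-0.0), np.float64(-70.0), np.float64(82.1))
pour 60 20 (np.float64(-22.1), np.float64(-20.6), np.float64(-73.9), np.float64(75.7))
pour 60 40 (np.float64(-22.1), np.float64(-40.3), np.float64(-79.7), np.float64(71.1))
pour 60 55 (np.float64(-22.1), np.float64(-54.6), np.float64(-84.8), np.float64(69.2))
pour 90 -20 (np.float64(-22.1), np.float64(18.9), np.float64(-78.4), np.float64(117.3))
pour 90 0 (np.float64(-22.1), np.float64(-0.0), np.float64(-70.0), np.float64(112.1))
pour 90 20 (np.float64(-22.1), np.float64(-20.7), np.float64(-63.7), np.float64(103.9))
pour 90 40 (np.float64(-22.1), np.float64(-43.1), np.float64(-60.7)
[... 1508 characters left out ...]
0 20 (np.float64(-22.1), np.float64(-20.7), np.float64(-63.7), np.float64(-76.1))
pour 90 40 (np.float64(-22.1), np.float64(-43.1), np.float64(-60.7), np.float64(-86.6))
pour 90 55 (np.float64(-22.1), np.float64(-60.3), np.float64(-60.9), np.float64(-95.1))
pour 110 -20 (np.float64(-22.1), np.float64(14.8), np.float64(-83.9), np.float64(-44.5))
pour 110 0 (np.float64(-22.1), np.float64(-0.0), np.float64(-70.0), np.float64(-47.9))
pour 110 20 (np.float64(-22.1), np.float64(-17.5), np.float64(-57.5), np.float64(-55.7))
pour 110 40 (np.float64(-22.1), np.float64(-39.8), np.float64(-48.1), np.float64(-69.3))
pour 110 55 (np.float64(-22.1), np.float64(-60.0), np.float64(-44.6), np.float64(-83.3))
```

```bash
python3 -m inch '.01 .0161 0 0 0 0 1;.0196 .0311 0 0 0 0 1;.0196 .0311 0 0 0 0 1;.0196 .0311 0 0 0 0 1;.0196 .0311 0 0 0 0 1;.0196 .0311 0 0 0 0 1;.0196 .0311 0 0 0 0 1;.0196 .0311 0 0 0 0 1;.0196 .0311 0 0 0 0 1;.0196 .0311 0 0 0 0 1;.0196 .0311 0 0 0 0 1;.0196 .0311 0 0 0 0 1;.0196 .0311 0 0 0 0 1;.0196 .0311 0 0 0 0 1;.0196 .0311 0 0 0 0 1;.0196 .0311 0 0 0 0 1;.0196 .0311 0 0 0 0 1;.0096 .015 0 0 0 0 1' && python3 -m inch '0 0 0 0 0 -.113 1;0 0 0 0 0 -.113 1;0 0 0 0 0 -.113 1;0 0 0 0 0 -.113 1;0 0 0 0 0 -.113 1;0 0 0 0 0 -.113 1;0 0 0 0 0 -.113 1;0 0 0 0 0 -.113 1;0 0 0 0 0 -.113 1;0 0 0 0 0 0 1;0 0 0 0 0 0 1'
python3 - <<'E'
from h import *
import pickle
s=r.get_state(); print(s['joints'],s['tcp_pos'],s['eef_rot'])
im=save('wrist','w2'); p=r.camera_params('wrist'); pickle.dump(p,open('w2.pkl','wb'))
for n,z in dict(pan_in=.004,mat=.003,scoop_grip=.098,scoop_nose=.004,bearing=.009).items():
    for e in r.recognise(n,'wrist')[:3]:
        if e['p']>.2: print(n,round(e['p'],2),np.round(e['xy'],1),np.round(unproj('wrist',e['xy'],z,p),4))
E
```

```text
time_s: 4.35
tcp_pos: [0.5575, -0.4113, 0.2595]
eef_rot: [180.0, 0.1, -17.4]
contact_force: [-0.1, 0.9, 0.1]
gripper_width: 0.0874
time_s: 5.27
tcp_pos: [0.5572, -0.4079, 0.2608]
eef_rot: [-180.0, 0.0, 40.8]
contact_force: [-1.3, -0.3, 0.0]
gripper_width: 0.0877
[-2.00848685e+01  2.05265411e+01  8.10849086e+00 -1.66944962e-03
 -7.76307114e+01  1.50836592e+02] [ 0.55715207 -0.40792932  0.26076408] [-1.79956625e+02  2.23379397e-02  4.07513741e+01]
pan_in 0.97 [173.7 206.7] [ 0.4163 -0.3185  0.004 ]
mat 0.87 [260.6 112.3] [ 0.6092 -0.3318  0.003 ]
scoop_grip 0.77 [277.7 100.1] [ 0.6331 -0.3429  0.098 ]
scoop_nose 0.83 [281.7 103.2] [ 0.6376 -0.3463  0.004 ]
bearing 0.76 [263.5 192.3] [ 0.5248 -0.4082  0.009 ]
```

View pics/w2.png

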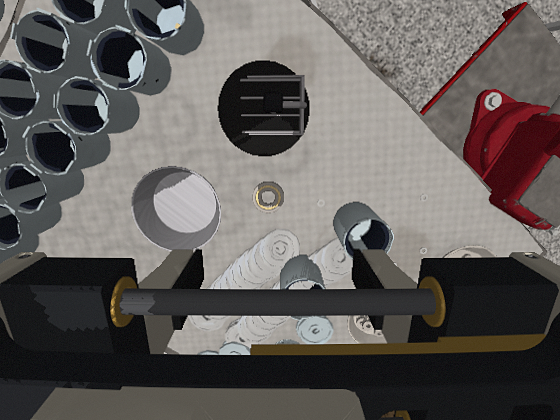

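Run:
```python
import cv2
im=cv2.imread('pics/w2.png')
cv2.imwrite('pics/w2z.png',cv2.resize(im[50:165,205:325],None,fx=5,fy=5,interpolation=cv2.INTER_CUBIC))
cv2.imwrite('pics/w2y.png',cv2.resize(im[155:260,120:240],None,fx=4,fy=4,interpolation=cv2.INTER_CUBIC))
```

```text
(no output)
```

View pics/w2z.png

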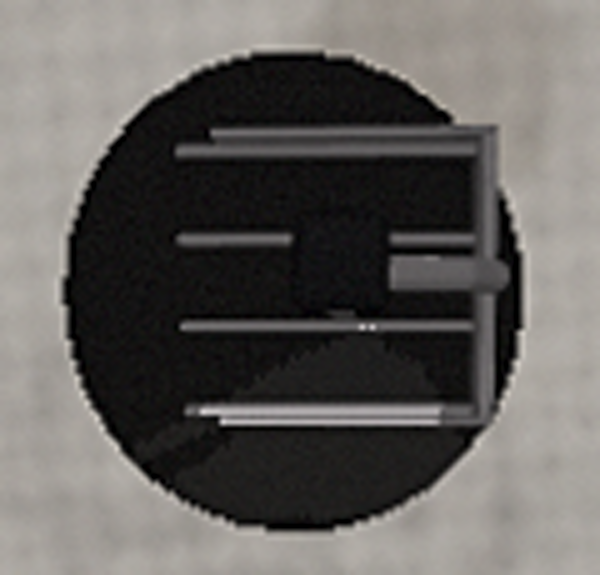

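View pics/w2y.png

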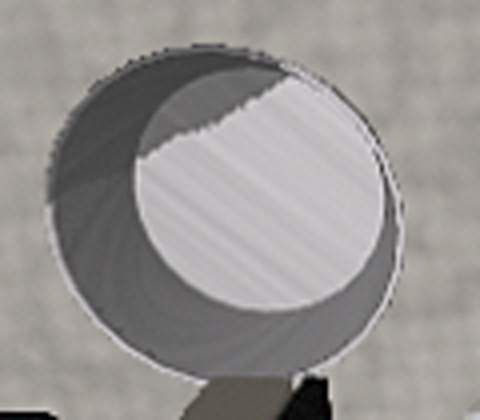

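```bash
cat > m2.py <<'E'
from h import *
import pickle
from scipy.optimize import least_squares
p=pickle.load(open('w2.pkl','rb'))
A=lambda x,y:(205+(x+.5)/5-.5,50+(y+.5)/5-.5)
B=lambda x,y:(120+(x+.5)/4-.5,155+(y+.5)/4-.5)
uv=[(176,152),(178,239),(180,326),(186,411),(498,126),(490,425),(290,210),(388,210),(388,312),(290,312)]
L=[(47,34.5,1.5),(47,11.5,1.5),(47,-11.5,1.5),(47,-34.5,1.5),(-39,37,30),(-39,-37,30),(10,10,118),(-10,10,118),(-10,-10,118),(10,-10,118)]
L=np.array(L)/1000; L[:,2]+=.003
# order y: check sign
uvp=np.array([A(*u) for u in uv])
def mod(q,L):
    c,s=np.cos(q[2]),np.sin(q[2]); W=L.copy(); W[:,0]=q[0]+c*L[:,0]-s*L[:,1]; W[:,1]=q[1]+s*L[:,0]+c*L[:,1]; return W
for sg in (1,-1):
    LL=L*np.array([1,sg,1])
    f=least_squares(lambda q:(proj('wrist',mod(q,LL),p)-uvp).ravel(),[.63,-.34,np.radians(131)],loss='soft_l1')
    print(sg,f.x[:2],np.degrees(f.x[2]),f.cost); print(np.round((proj('wrist',mod(f.x,LL),p)-uvp),1).tolist())
# mat ellipse
def circ(pts,z,r0,cv):
    P=np.array([unproj('wrist',cv(*u),z,p)[:2] for u in pts])
    f=least_squares(lambda q:np.hypot(*(P-q[:2]).T)-q[2],[*P.mean(0),r0]); return f.x
print('mat',circ([(65,300),(300,52),(290,528),(524,290),(125,130)],.003,.065,A))
print('panrim',circ([(47,205),(110,75),(205,45),(340,115),(402,225),(355,340),(200,382),(100,318)],.046,.064,B))
print('panfloor',circ([(135,180),(240,68),(383,180),(265,311),(165,250),(345,270),(340,115)],.004,.05,B))
E
python3 m2.py
```

```text
1 [ 0.61373858 -0.35235658] 130.3457219230281 331.08415765509847
[[1.3, 64.5], [0.4, 30.6], [-0.4, -3.8], [-2.1, -38.3], [-1.8, 73.7], [1.5, -44.5], [0.2, 38.4], [-0.2, 38.5], [0.0, -2.0], [0.1, -2.1]]
-1 [ 0.62743807 -0.34086501] 130.63696963590436 0.8691898207459889
[[-0.5, -0.2], [-0.3, 0.2], [-0.2, 0.2], [-0.9, 0.1], [0.2, 0.1], [0.4, 0.1], [0.0, -0.3], [0.3, -0.2], [0.2, 0.1], [0.2, 0.1]]
mat [ 0.61478715 -0.33248752  0.0638419 ]
panrim [ 0.43240174 -0.32697371  0.06140516]
panfloor [ 0.43221469 -0.3267583   0.04676388]
```

```bash
python3 -m inch '.02 -.001 0 0 0 0 1;.03 -.0015 0 0 0 0 1;.03 -.0015 0 0 0 0 1;.0168 -.0006 .02 0 0 0 1;0 0 .035 0 0 0 1;0 0 .035 0 0 0 1;0 0 .035 0 0 0 1;0 0 .03 0 0 0 1;0 0 .015 0 0 0 1;0 0 .008 0 0 0 1;0 0 0 0 0 0 1;0 0 0 0 0 0 1'
python3 - <<'E'
from h import *
s=r.get_state(); print(s['joints'],s['tcp_pos'],s['eef_rot'])
save('scene','s3'); save('wrist','w3')
im=cv2.imread('pics/s3.png'); cv2.imwrite('pics/s3z.png',cv2.resize(im[170:290,310:450],None,fx=5,fy=5,interpolation=cv2.INTER_CUBIC))
E
```

```text
time_s: 6.57
tcp_pos: [0.6271, -0.3424, 0.0841]
eef_rot: [180.0, -0.0, 40.9]
contact_force: [-1.0, 0.9, 0.1]
gripper_width: 0.0875
[-1.30514032e+01  2.89278647e+01 -2.18821534e+00  3.06497871e-02
 -5.88463617e+01  1.43889795e+02] [ 0.62708057 -0.3424404   0.08410872] [ 1.79954196e+02 -9.33600023e-04  4.08542393e+01]
```

View pics/s3z.png

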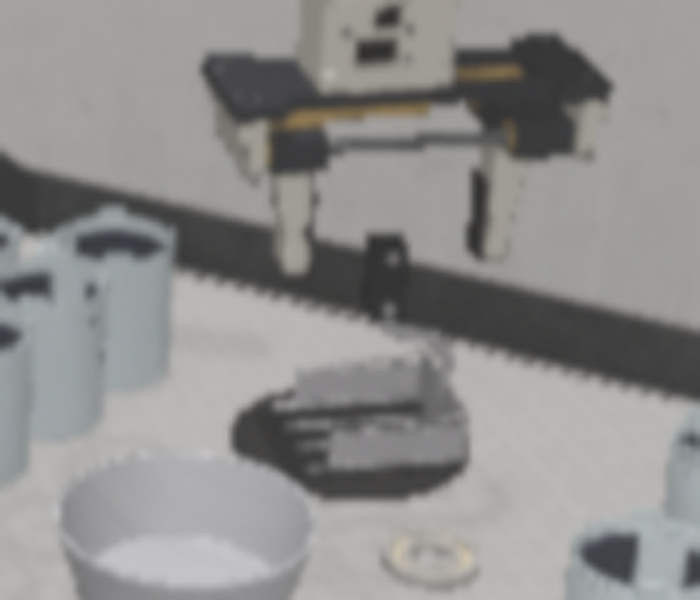

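View pics/w3.png

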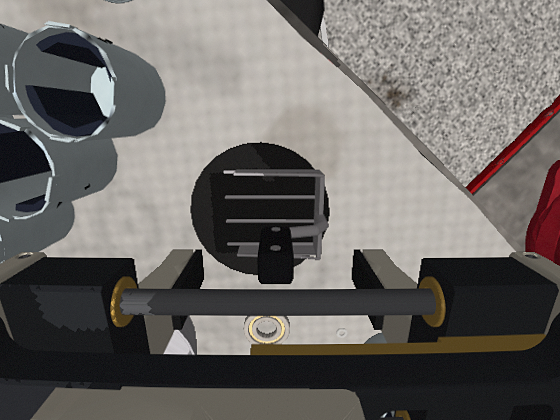

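Run:
```python
from h import *
s=r.get_state(); t=s['tcp_pos']; y=np.array([.653,-.757,0])
X=[t,t+.044*y,t-.044*y,t+.055*y,t-.055*y,[.6274,-.3409,.121],[.6274,-.3409,.075]]
print(t,(proj('scene',X)-[310,170])*5)
```

```text
[ 0.62773133 -0.34258769  0.08538327] [[383.87167343 297.09274441]
 [464.7214152  291.75462334]
 [302.64056888 302.45729524]
 [484.87489699 290.42417865]
 [282.27256269 303.80260722]
 [385.16616438 235.75027239]
 [379.3428972  314.0558186 ]]
```

Run:
```python
from h import *
s=r.get_state(); t=s['tcp_pos']; y=np.array([.654,-.756,0]); x=np.array([.756,.654,0])
X=[t+a*y+b*x for a in (.044,-.044,.065,-.065) for b in (.0095,-.0095)]
print(np.round(proj('wrist',X)),proj('wrist',[[.6274,-.3409,.121],[.6274,-.3409,.075],t]))
X=[t+a*y+b*x+[0,0,.018] for a in (.044,-.044,.065,-.065) for b in (.0095,-.0095)]
print(np.round(proj('wrist',X)))
im=cv2.imread('pics/w3.png'); cv2.imwrite('pics/w3z.png',cv2.resize(im[130:370,130:430],None,fx=2.6,fy=2.5,interpolation=cv2.INTER_CUBIC))
im=cv2.imread('pics/s3.png'); cv2.imwrite('pics/s3y.png',cv2.resize(im[170:240,340:430],None,fx=8,fy=8,interpolation=cv2.INTER_NEAREST))
```

```text
[[345. 233.]
 [343. 260.]
 [210. 233.]
 [212. 260.]
 [377. 233.]
 [374. 259.]
 [178. 233.]
 [181. 260.]] [[274.89028478 271.95603934]
 [275.25937891 239.42296844]
 [277.45821428 246.69383899]]
[[352. 244.]
 [349. 273.]
 [203. 244.]
 [206. 273.]
 [387. 244.]
 [383. 272.]
 [168. 244.]
 [172. 273.]]
```

View pics/w3z.png

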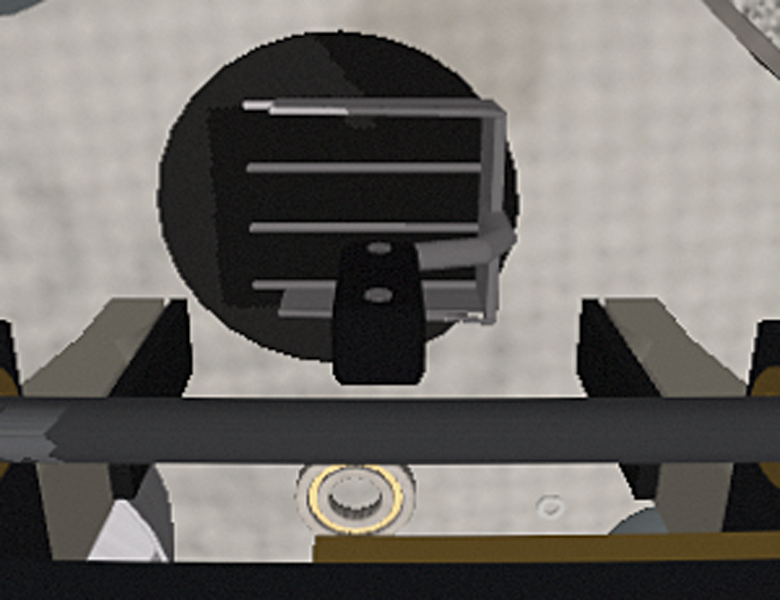

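View pics/s3y.png

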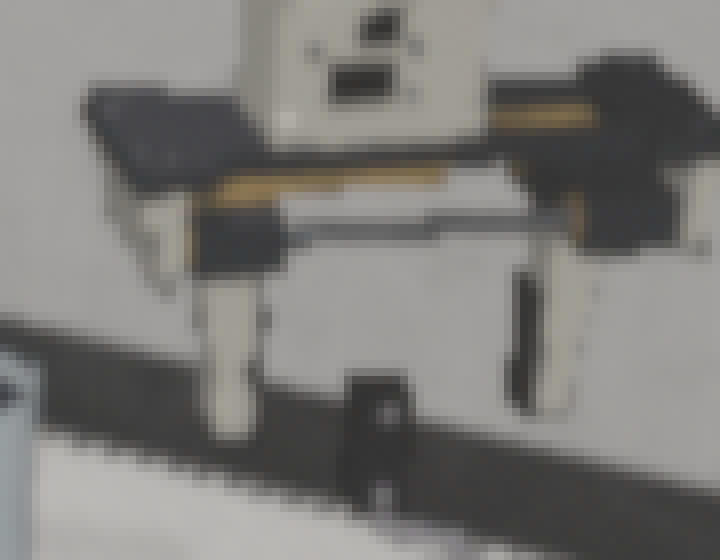

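```bash
python3 -m inch '0 0 0 0 0 0 .3;0 0 0 0 0 0 .3;0 0 0 0 0 0 .3;0 0 0 0 0 0 .3;0 0 0 0 0 0 .3;0 0 0 0 0 0 .3' 10
python3 - <<'E'
from h import *
save('scene','s4'); save('wrist','w4')
im=cv2.imread('pics/s4.png'); cv2.imwrite('pics/s4y.png',cv2.resize(im[170:240,340:430],None,fx=8,fy=8,interpolation=cv2.INTER_CUBIC))
E
```

```text
time_s: 7.17
tcp_pos: [0.6266, -0.3421, 0.0835]
eef_rot: [180.0, -0.0, 40.9]
contact_force: [-0.8, 0.6, 0.4]
gripper_width: 0.053
```

View pics/s4y.png

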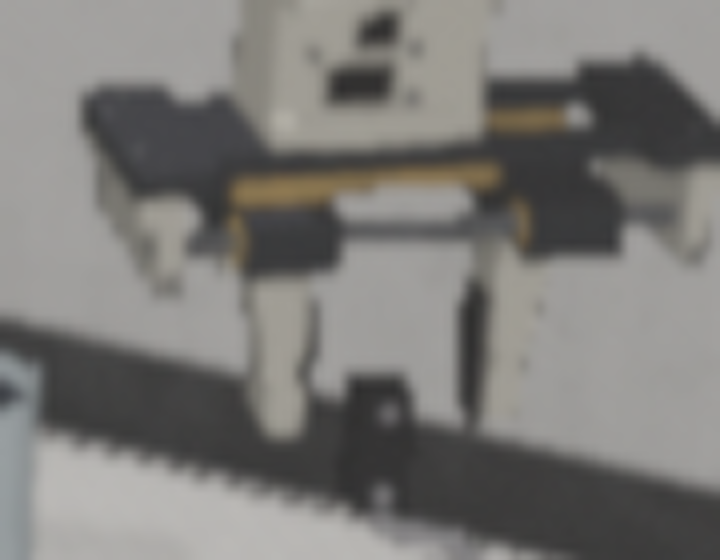

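View pics/w4.png

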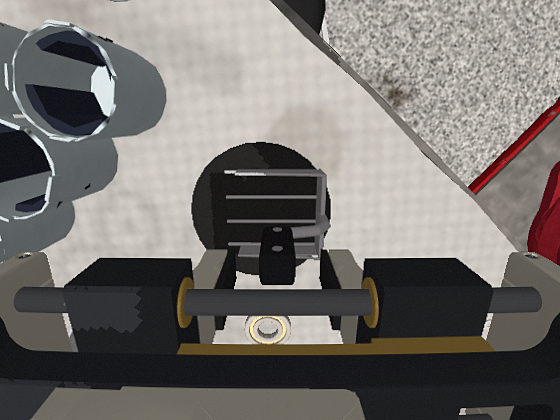

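The fingers close parallel and are centred on the grip, and their ends are about mid-height on it. I'll lower 6 mm more for a fuller hold, then close.

```bash
python3 -m inch '0 0 .004 0 0 0 .3;0 0 .002 0 0 0 .3;0 0 0 0 0 0 0;0 0 0 0 0 0 0;0 0 0 0 0 0 0;0 0 0 0 0 0 0;0 0 0 0 0 0 0;0 0 0 0 0 0 0;0 0 0 0 0 0 0' 55
python3 - <<'E'
from h import *
s=r.get_state(); print(s['tcp_pos'],s['eef_rot'],s['contact_force'],s['moment'],s['gripper_width'])
save('scene','s5')
im=cv2.imread('pics/s5.png'); cv2.imwrite('pics/s5y.png',cv2.resize(im[170:260,340:430],None,fx=6.5,fy=6.5,interpolation=cv2.INTER_CUBIC))
E
```

```text
time_s: 8.02
tcp_pos: [0.6265, -0.342, 0.0773]
eef_rot: [-180.0, 0.0, 40.9]
contact_force: [-0.5, 0.4, -2.6]
gripper_width: 0.0196
[ 0.62651641 -0.34202449  0.07729334] [-1.79991322e+02  2.80583224e-03  4.08624517e+01] [-0.48394615  0.41698832 -2.55434406] [-0.03347225 -0.06553285 -0.03871867] 0.019561224500200553
```

View pics/s5y.png

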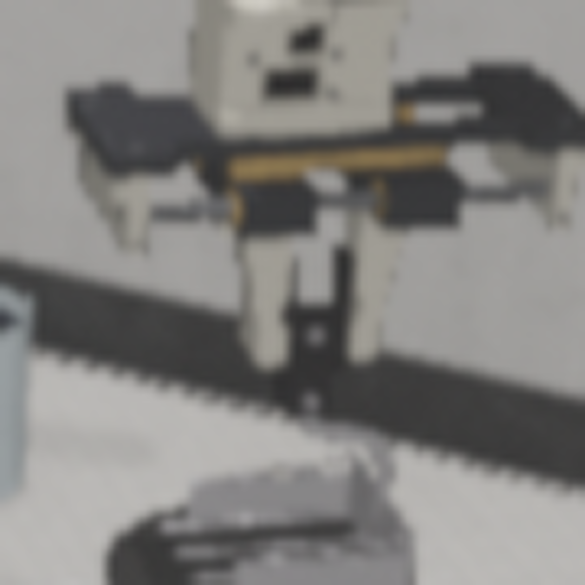

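```bash
python3 -m inch '0 0 -.01 0 0 0 0;0 0 -.03 0 0 0 0;0 0 -.04 0 0 0 0;0 0 -.04 0 0 0 0;0 0 -.03 0 0 0 0;0 0 -.013 0 0 0 0;0 0 0 0 0 0 0' && python3 -m inch '.0052 -.0141 0 0 0 0 0;.0104 -.0282 0 0 0 0 0;.0104 -.0282 0 0 0 0 0;.0104 -.0282 0 0 0 0 0;.0104 -.0282 0 0 0 0 0;.0104 -.0282 0 0 0 0 0;.0104 -.0282 0 0 0 0 0;.0104 -.0282 0 0 0 0 0;.0104 -.0282 0 0 0 0 0;.0104 -.0282 0 0 0 0 0;.0104 -.0282 0 0 0 0 0;.0104 -.0282 0 0 0 0 0;.0104 -.0282 0 0 0 0 0;.0104 -.0282 0 0 0 0 0;.0104 -.0282 0 0 0 0 0;.0104 -.0282 0 0 0 0 0;.0104 -.0282 0 0 0 0 0;.0104 -.0282 0 0 0 0 0;.0052 -.0141 0 0 0 0 0' && python3 -m inch '0 0 0 0 0 .06 0;0 0 0 0 0 .11 0;0 0 0 0 0 .11 0;0 0 0 0 0 .11 0;0 0 0 0 0 .11 0;0 0 0 0 0 .11 0;0 0 0 0 0 .11 0;0 0 0 0 0 .11 0;0 0 0 0 0 .11 0;0 0 0 0 0 .11 0;0 0 0 0 0 .11 0;0 0 0 0 0 .11 0;0 0 0 0 0 .11 0;0 0 0 0 0 .11 0;0 0 0 0 0 .11 0;0 0 0 0 0 .11 0;0 0 0 0 0 .11 0;0 0 0 0 0 .11 0;0 0 0 0 0 .11 0;0 0 0 0 0 .1 0'
python3 -m inch '0 0 0 0 0 0 0;0 0 0 0 0 0 0'
python3 - <<'E'
from h import *
s=r.get_state(); print(s['joints'],s['tcp_pos'],s['eef_rot'],s['contact_force'],s['moment'],s['gripper_width'])
save('scene','s6'); save('wrist','w6'); import pickle; pickle.dump(r.camera_params('wrist'),open('w6.pkl','wb'))
im=cv2.imread('pics/s6.png'); cv2.imwrite('pics/s6y.png',cv2.resize(im[110:270,130:290],None,fx=4,fy=3.7,interpolation=cv2.INTER_CUBIC))
E
```

```text
time_s: 8.65
tcp_pos: [0.6283, -0.343, 0.2467]
eef_rot: [179.6, -0.2, 40.9]
contact_force: [-0.3, -0.9, -0.6]
gripper_width: 0.0196
time_s: 10.23
tcp_pos: [0.4345, 0.1663, 0.2399]
eef_rot: [-180.0, 0.0, 40.9]
contact_force: [-0.7, 0.3, -2.7]
gripper_width: 0.0194
time_s: 11.9
tcp_pos: [0.4354, 0.1639, 0.2397]
eef_rot: [179.9, -0.0, -82.1]
contact_force: [-0.1, 0.2, -1.6]
gripper_width: 0.0193
time_s: 12.07
tcp_pos: [0.4357, 0.164, 0.24]
eef_rot: [180.0, -0.0, -81.6]
contact_force: [0.2, 0.4, -1.8]
gripper_width: 0.0195
[ 4.49504672e+01 -1.06271382e+00 -2.10629890e+01 -1.20627396e-02
 -7.00377470e+01 -3.65182192e+01] [0.43566534 0.16401308 0.23995504] [ 1.79962697e+02 -1.35166348e-02 -8.15718697e+01] [ 0.17186161  0.40253277 -1.76864519] [ 0.01417244 -0.06390558  0.04855097] 0.019464261173346962
```

View pics/s6y.png

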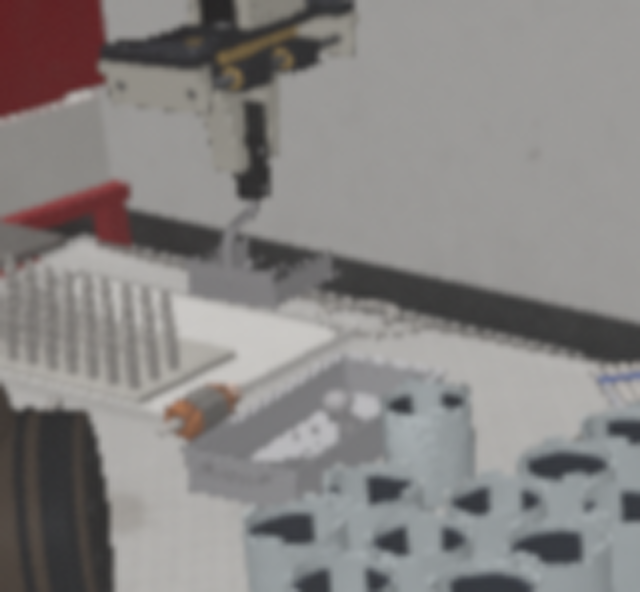

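View pics/w6.png

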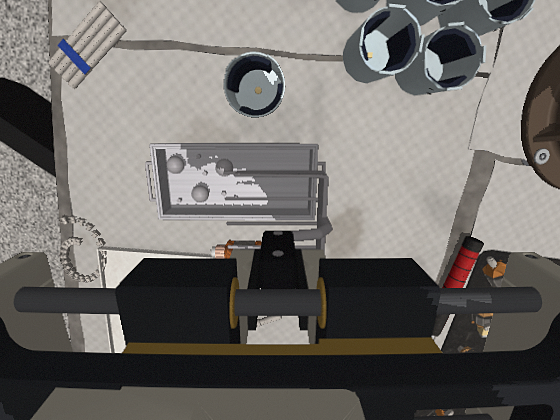

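The wrist picture shows the tray at (150–320, 143–218) and the scoop's bars in the foreground, with the tips near (225,172) and (225,198). I'll measure both in this frame.

Run:
```python
import cv2
im=cv2.imread('pics/w6.png')
cv2.imwrite('pics/w6z.png',cv2.resize(im[130:255,140:340],None,fx=4,fy=4,interpolation=cv2.INTER_CUBIC))
```

```text
(no output)
```

View pics/w6z.png

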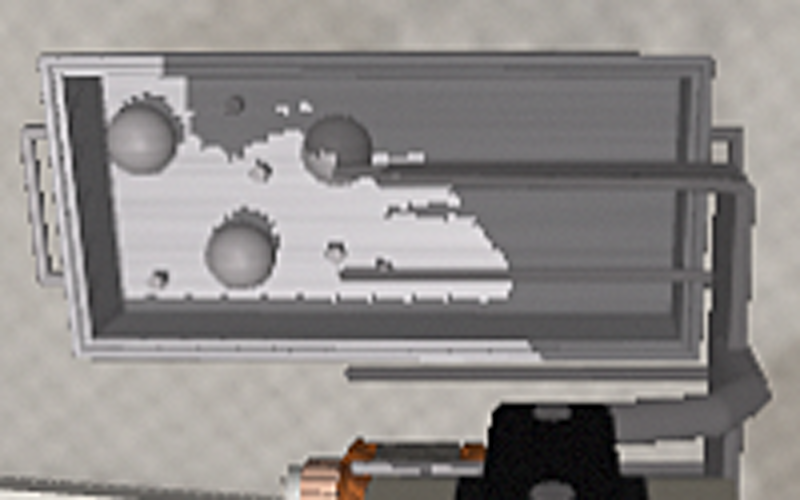

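```bash
cat > m3.py <<'E'
from h import *
import pickle
from scipy.optimize import least_squares
p=pickle.load(open('w6.pkl','rb'))
A=lambda x,y:(140+(x+.5)/4-.5,130+(y+.5)/4-.5)
# world: ball end = +x local; image left=+x, image top = -y
uv=np.array([A(*u) for u in [(42,57),(80,358),(712,60),(700,357)]])
L=np.array([[.105,-.049,.038],[.105,.049,.038],[-.105,-.049,.038],[-.105,.049,.038]])
def mod(q,L):
    c,s=np.cos(q[2]),np.sin(q[2]); W=L.copy(); W[:,0]=q[0]+c*L[:,0]-s*L[:,1]; W[:,1]=q[1]+s*L[:,0]+c*L[:,1]; return W
f=least_squares(lambda q:(proj('wrist',mod(q,L),p)-uv).ravel(),[.491,.171,.143]); q=f.x
print('tray',q[:2],np.degrees(q[2]),np.round(f.fun,1))
c,s=np.cos(q[2]),np.sin(q[2]); M=np.array([[c,s],[-s,c]])
for n,z,l in [('ball',.016,[(143,135),(338,149),(242,250)]),('slug',.007,[(233,104),(260,170),(158,278),(337,250),(384,266)])]:
    for u in l: print(n,np.round(M@(unproj('wrist',A(*u),z,p)[:2]-q[:2])*1000,1))
# scoop at TCP
t=np.array([.4357,.1640,.2400]); u0=t[2]-.0743
uvs=np.array([A(*u) for u in [(342,273),(348,374)]])
Ls=np.array([[.047,-.0115,u0+.0015],[.047,.0115,u0+.0015]])
f=least_squares(lambda g:(proj('wrist',mod([g[0],g[1],np.radians(8.4)],Ls),p)-uvs).ravel(),t[:2])
print('scoop grip',f.x,f.fun,'tray-local',M@(f.x-q[:2])*1000, 'tcp local',M@(t[:2]-q[:2])*1000)
print(proj('wrist',mod([*t[:2],np.radians(8.4)],Ls),p)*1-uvs)
E
python3 m3.py
```

```text
tray [0.4900201  0.17073421] 8.288364683728053 [ 1.1  1.   0.2 -1.1 -0.6  0.1 -0.6 -0.4]
ball [ 83.7 -22.2]
ball [ 17.3 -17.3]
ball [52.7 18. ]
slug [ 54.5 -31.5]
slug [46.7 -8.6]
slug [86.4 30.6]
slug [21.1 20.2]
slug [ 4.5 26. ]
scoop grip [0.43458389 0.16063044] [ 0.0881123   0.29024612 -0.09002235 -0.3057005 ] tray-local [-56.3137022   -2.00681832] tcp local [-54.7235068    1.16665151]
[[-1.53062178  3.76500462]
 [-1.66798193  2.99135606]]
```

```bash
python3 -m inch '-.0015 0 .02 0 0 0 0;0 0 .035 0 0 0 0;0 0 .035 0 0 0 0;0 0 .035 0 0 0 0;0 0 .02 0 0 0 0;0 0 .01 0 0 0 0;0 0 .005 0 0 0 0;0 0 0 0 0 0 0;0 0 0 0 0 0 0'
python3 -m inch '0 0 .001 0 0 0 0;0 0 0 0 0 0 0;0 0 0 0 0 0 0'
python3 - <<'E'
from h import *
s=r.get_state(); print(s['tcp_pos'],s['eef_rot'],s['contact_force'],s['moment'])
save('wrist','w7'); import pickle; pickle.dump(r.camera_params('wrist'),open('w7.pkl','wb'))
im=cv2.imread('pics/w7.png'); cv2.imwrite('pics/w7z.png',cv2.resize(im[130:330,110:380],None,fx=2.9,fy=2.9,interpolation=cv2.INTER_CUBIC))
E
```

```text
time_s: 12.92
tcp_pos: [0.4363, 0.1661, 0.0809]
eef_rot: [-180.0, 0.0, -81.7]
contact_force: [0.2, 0.2, -2.5]
gripper_width: 0.0194
time_s: 13.17
tcp_pos: [0.4362, 0.1661, 0.0801]
eef_rot: [-179.9, 0.1, -81.7]
contact_force: [0.4, 0.8, -2.3]
gripper_width: 0.0199
[0.43622187 0.16612338 0.08013367] [-1.79925576e+02  5.08873695e-02 -8.17342746e+01] [ 0.38206021  0.79538505 -2.26474233] [ 0.10405743 -0.06260927 -0.05191947]
```

View pics/w7z.png

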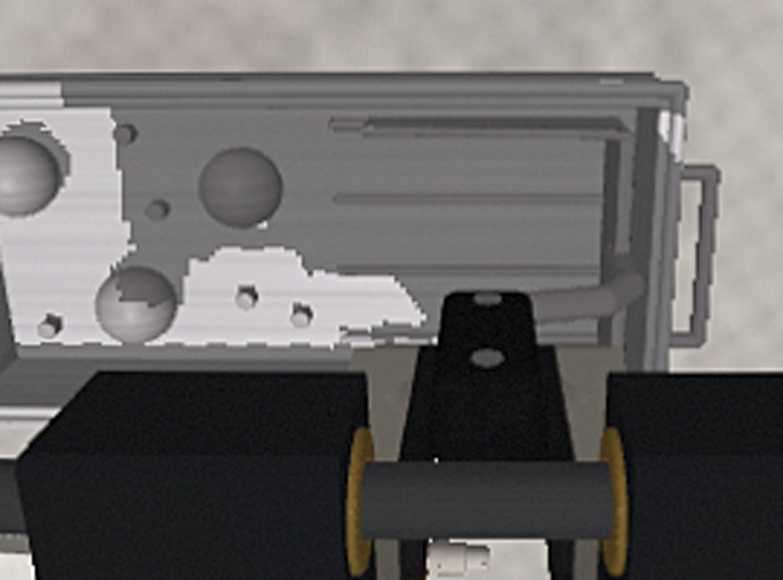

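Run:
```python
from h import *
import pickle
p=pickle.load(open('w7.pkl','rb'))
A=lambda x,y:(110+(x+.5)/2.9-.5,130+(y+.5)/2.9-.5)
q=np.array([.4905,.171]); a=np.radians(8.25); M=np.array([[np.cos(a),np.sin(a)],[-np.sin(a),np.cos(a)]])
for n,z,l in [('tip',.0065,[(332,124),(335,200),(338,270),(342,333)]),('ball',.016,[(20,175),(240,187),(137,303)]),('slug',.007,[(123,133),(157,210),(50,326),(246,297),(301,316)]),
 ('floor -y edge',.004,[(130,107),(600,107)]),('floor +y edge',.004,[(30,346),(200,346)]),('floor end',.004,[(607,140)]),('rim -y outer',.038,[(100,73),(600,73)])]:
    for u in l: print(n,np.round(M@(unproj('wrist',A(*u),z,p)[:2]-q)*1000,1))
s=r.get_state(); print('tcp',M@(s['tcp_pos'][:2]-q)*1000)
```

```text
tip [ -9.3 -34.5]
tip [ -9.  -11.2]
tip [-8.7 11.4]
tip [-8.9 32.7]
ball [ 82.  -21.5]
ball [ 16.9 -17.7]
ball [51.9 18.8]
slug [ 53.5 -32.1]
slug [45.9 -8.2]
slug [85.4 30.5]
slug [20.8 20.3]
slug [ 3.7 26.7]
floor -y edge [ 51.7 -39.4]
floor -y edge [-88.8 -39.2]
floor +y edge [94.9 39. ]
floor +y edge [38.3 38.6]
floor end [-91.3 -29.3]
rim -y outer [ 44.3 -53.5]
rim -y outer [-84.1 -53.2]
tcp [-54.49068201   2.90827843]
```

```bash
python3 -m inch '0 0 .001 0 0 0 0;0 0 .0007 0 0 0 0;0 0 0 0 0 0 0;0 0 0 0 0 0 0'; python3 -m inch '0 0 .0007 0 0 0 0;0 0 0 0 0 0 0;0 0 0 0 0 0 0'
```

```text
time_s: 13.55
tcp_pos: [0.4359, 0.1658, 0.0777]
eef_rot: [-180.0, 0.0, -81.7]
contact_force: [0.6, -1.2, -1.3]
gripper_width: 0.0192
time_s: 13.8
tcp_pos: [0.436, 0.1659, 0.0777]
eef_rot: [-180.0, 0.0, -81.7]
contact_force: [-2.3, -1.5, 6.5]
gripper_width: 0.02
```

```bash
python3 -m inch '0 -.002 -.0005 0 0 0 0;0 -.004 0 0 0 0 0;0 -.006 0 0 0 0 0;0 -.006 0 0 0 0 0;0 -.006 0 0 0 0 0;0 -.006 0 0 0 0 0;0 -.006 0 0 0 0 0;0 -.006 0 0 0 0 0;0 -.004 0 0 0 0 0;0 -.002 0 0 0 0 0;0 0 0 0 0 0 0'
python3 - <<'E'
from h import *
save('wrist','w8'); import pickle; pickle.dump(r.camera_params('wrist'),open('w8.pkl','wb'))
im=cv2.imread('pics/w8.png'); cv2.imwrite('pics/w8z.png',cv2.resize(im[130:330,110:380],None,fx=2.9,fy=2.9,interpolation=cv2.INTER_CUBIC))
E
```

```text
time_s: 14.72
tcp_pos: [0.4836, 0.1724, 0.0778]
eef_rot: [180.0, -0.0, -81.8]
contact_force: [-6.5, -2.6, 12.3]
gripper_width: 0.0194
```

View pics/w8z.png

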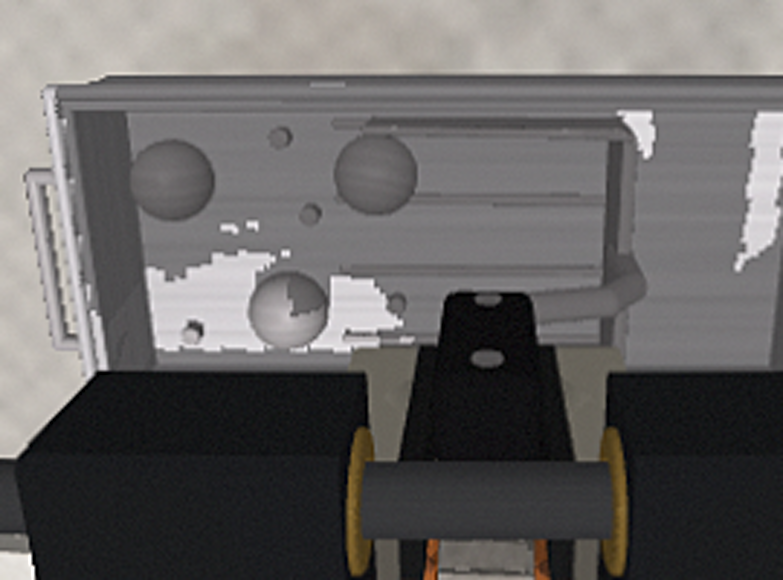

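```bash
python3 -m inch '0 -.002 -.0008 0 0 0 0;0 -.004 0 0 0 0 0;0 -.006 0 0 0 0 0;0 -.006 0 0 0 0 0;0 -.006 0 0 0 0 0;0 -.006 0 0 0 0 0;0 -.006 0 0 0 0 0;0 -.006 0 0 0 0 0;0 -.004 0 0 0 0 0;0 -.002 0 0 0 0 0;0 0 0 0 0 0 0'
python3 - <<'E'
from h import *
save('wrist','w9'); import pickle; pickle.dump(r.camera_params('wrist'),open('w9.pkl','wb'))
im=cv2.imread('pics/w9.png'); cv2.imwrite('pics/w9z.png',cv2.resize(im[130:330,150:420],None,fx=2.9,fy=2.9,interpolation=cv2.INTER_CUBIC))
E
```

```text
time_s: 15.68
tcp_pos: [0.5313, 0.1796, 0.0781]
eef_rot: [180.0, -0.0, -81.8]
contact_force: [-0.0, -0.4, -2.0]
gripper_width: 0.0196
```

View pics/w9z.png

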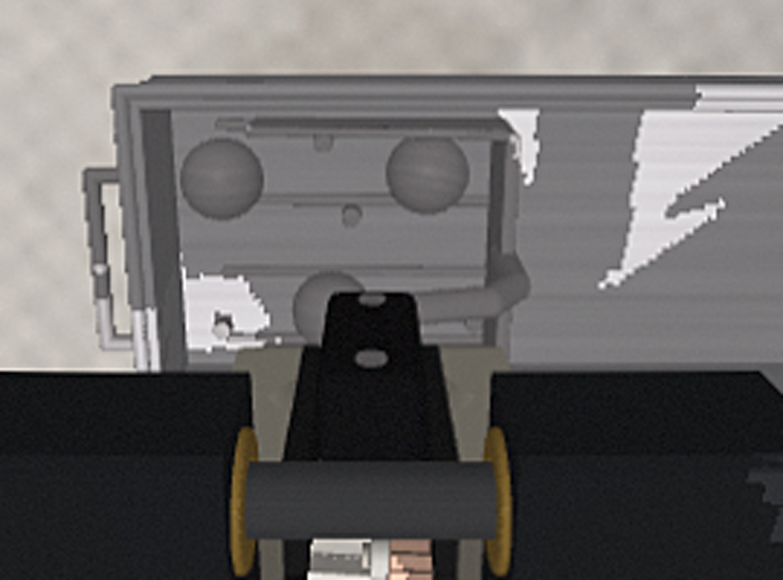

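```bash
python3 -m inch '0 -.002 0 0 0 0 0;0 -.003 0 0 0 0 0;0 -.002 0 0 0 0 0;0 0 0 0 0 0 0' && python3 -m inch '0 -.001 0 0 0 0 0;0 0 0 0 0 0 0'
python3 - <<'E'
from h import *
save('wrist','w10'); 
im=cv2.imread('pics/w10.png'); cv2.imwrite('pics/w10z.png',cv2.resize(im[130:330,150:420],None,fx=2.9,fy=2.9,interpolation=cv2.INTER_CUBIC))
E
```

```text
time_s: 16.07
tcp_pos: [0.5382, 0.1807, 0.0784]
eef_rot: [-180.0, 0.0, -81.7]
contact_force: [-0.0, -0.7, -2.2]
gripper_width: 0.0197
time_s: 16.23
tcp_pos: [0.5389, 0.1807, 0.0783]
eef_rot: [-180.0, 0.0, -81.7]
contact_force: [0.1, -0.5, -2.2]
gripper_width: 0.0197
```

View pics/w10z.png

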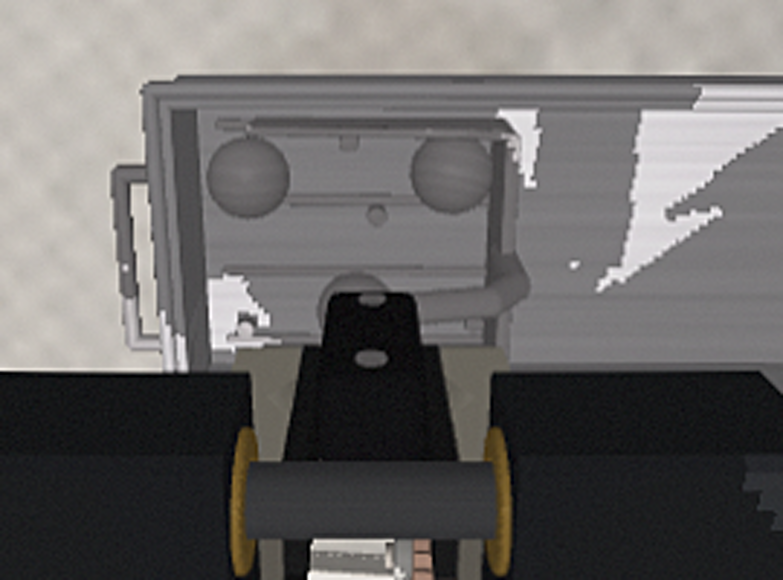

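```bash
python3 -m inch '0 0 -.002 0 0 0 0;0 0 -.004 0 0 0 0;0 0 -.004 0 0 0 0;0 0 -.002 0 0 0 0;0 0 0 0 0 0 0;0 0 0 0 0 0 0'
python3 - <<'E'
from h import *
save('wrist','w11'); 
im=cv2.imread('pics/w11.png'); cv2.imwrite('pics/w11z.png',cv2.resize(im[130:330,150:420],None,fx=2.9,fy=2.9,interpolation=cv2.INTER_CUBIC))
E
```

```text
time_s: 16.78
tcp_pos: [0.5388, 0.1807, 0.0905]
eef_rot: [-180.0, 0.0, -81.8]
contact_force: [0.2, 0.2, -3.5]
gripper_width: 0.02
```

View pics/w11z.png

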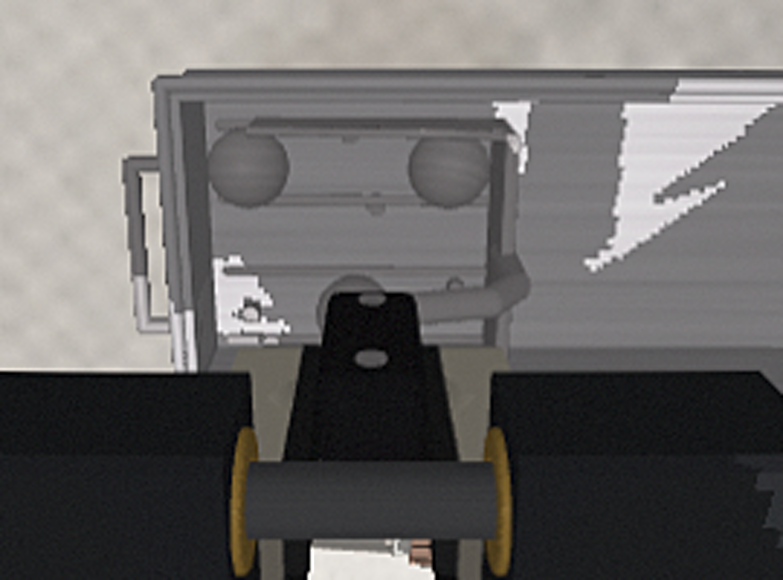

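Three balls are on the bars: the load rose by about 1.4 N. The slugs stay on the floor underneath. Next I'll tilt the nose up while backing off.

```bash
python3 -m inch '.0 .003 -.003 .035 0 0 0;0 .0058 -.0052 .07 0 0 0;0 .0053 -.0056 .07 0 0 0;0 .005 -.006 .07 0 0 0;0 .0022 -.004 .035 0 0 0;0 -.0003 -.003 0 0 0 0;0 -.001 -.004 0 0 0 0;0 -.001 -.004 0 0 0 0;0 -.001 -.003 0 0 0 0;0 0 0 0 0 0 0;0 0 0 0 0 0 0;0 0 0 0 0 0 0'
python3 - <<'E'
from h import *
s=r.get_state(); print(s['joints'])
save('wrist','w12'); save('scene','s12')
im=cv2.imread('pics/w12.png'); cv2.imwrite('pics/w12z.png',cv2.resize(im[130:330,150:420],None,fx=2.9,fy=2.9,interpolation=cv2.INTER_CUBIC))
im=cv2.imread('pics/s12.png'); cv2.imwrite('pics/s12z.png',cv2.resize(im[130:260,150:300],None,fx=4,fy=4,interpolation=cv2.INTER_CUBIC))
E
```

```text
time_s: 17.83
tcp_pos: [0.5147, 0.1771, 0.1257]
eef_rot: [-164.0, -0.0, -81.8]
contact_force: [0.5, -0.7, -2.8]
gripper_width: 0.0198
[ 46.43925609   2.65049914 -42.70411697  18.13223499 -33.27866134
 -52.43751427]
```

View pics/w12z.png

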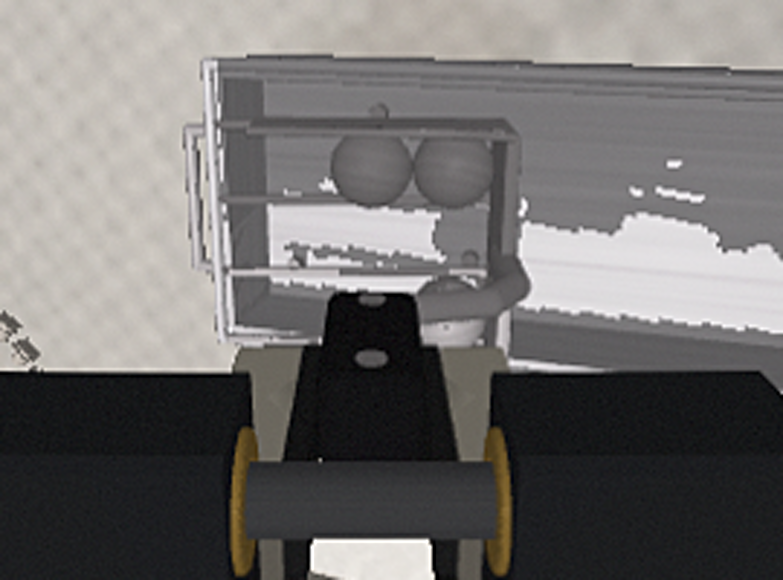

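View pics/s12z.png

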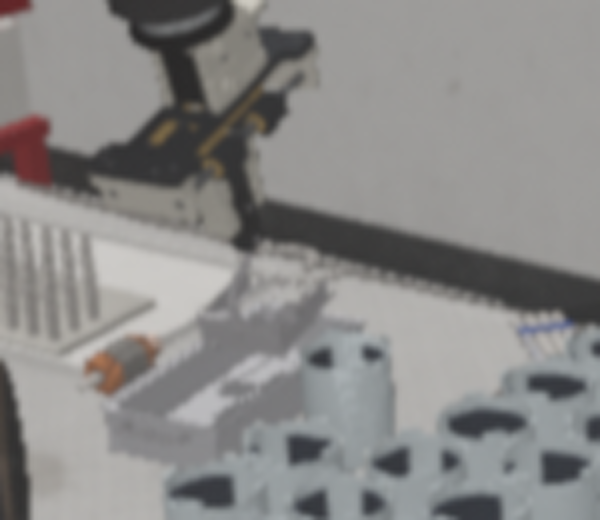

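```bash
python3 -m inch '0 -.0028 -.0096 0 0 0 0;0 -.0055 -.0192 0 0 0 0;0 -.0055 -.0192 0 0 0 0;0 -.0028 -.0096 0 0 0 0;.004 0 0 0 0 0 0;-.006 0 0 0 0 0 0;.006 0 0 0 0 0 0;-.006 0 0 0 0 0 0;.006 0 0 0 0 0 0;-.004 0 0 0 0 0 0;0 0 0 0 0 0 0;0 0 0 0 0 0 0'
python3 - <<'E'
from h import *
s=r.get_state(); print(s['joints'])
save('wrist','w13'); save('scene','s13');save('top','t13')
im=cv2.imread('pics/w13.png'); cv2.imwrite('pics/w13z.png',cv2.resize(im[130:330,150:420],None,fx=2.9,fy=2.9,interpolation=cv2.INTER_CUBIC))
im=cv2.imread('pics/t13.png'); cv2.imwrite('pics/t13z.png',cv2.resize(im[170:300,120:260],None,fx=4.5,fy=4.5,interpolation=cv2.INTER_CUBIC))
E
```

```text
time_s: 18.93
tcp_pos: [0.5143, 0.1772, 0.1855]
eef_rot: [-164.0, -0.0, -81.7]
contact_force: [-1.0, 0.3, -4.1]
gripper_width: 0.0199
[ 46.95400536  -1.14953844 -36.50063247  14.67882097 -42.98415954
 -48.44128664]
```

View pics/w13z.png

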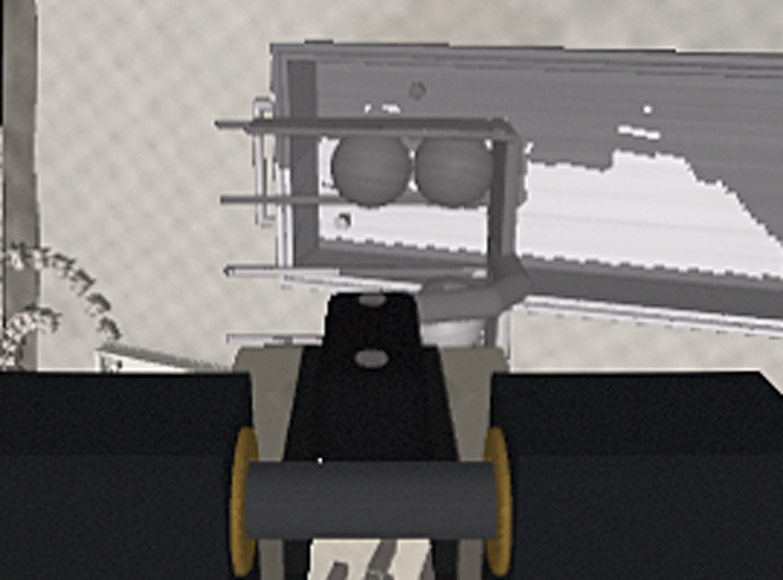

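View pics/t13z.png

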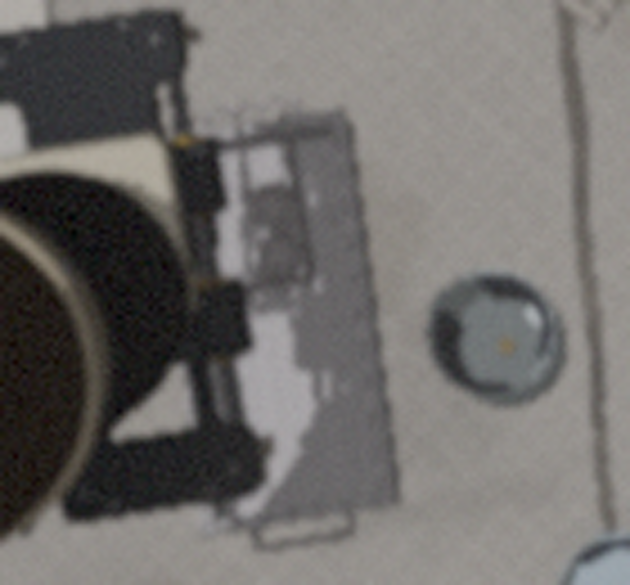

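```bash
python3 -m inch '0 .004 -.005 0 0 0 0;0 .0085 -.01 0 0 0 0;0 .011 -.0125 0 0 0 0;0 .011 -.0125 0 0 0 0;0 .0085 -.01 0 0 0 0;0 .004 -.005 0 0 0 0;0 0 0 0 0 0 0;0 0 0 0 0 0 0'
python3 - <<'E'
from h import *
s=r.get_state(); print(s['joints'])
save('wrist','w14')
for n in ('slug_1_center','ball_1_center'):
    print(n,[(round(e['p'],2),np.round(e['xy'])) for e in r.recognise(n,'wrist')])
im=cv2.imread('pics/w14.png'); cv2.imwrite('pics/w14z.png',cv2.resize(im[110:330,150:420],None,fx=2.7,fy=2.7,interpolation=cv2.INTER_CUBIC))
E
```

```text
time_s: 19.75
tcp_pos: [0.4547, 0.1689, 0.2262]
eef_rot: [-163.9, 0.1, -81.7]
contact_force: [-0.2, -0.5, -2.6]
gripper_width: 0.0197
[ 53.37263961  -9.78922031 -38.39578904  14.62980225 -50.7643297
 -53.31269529]
slug_1_center [(0.38, array([304., 186.]))]
ball_1_center [(0.79, array([307., 184.]))]
```

View pics/w14z.png

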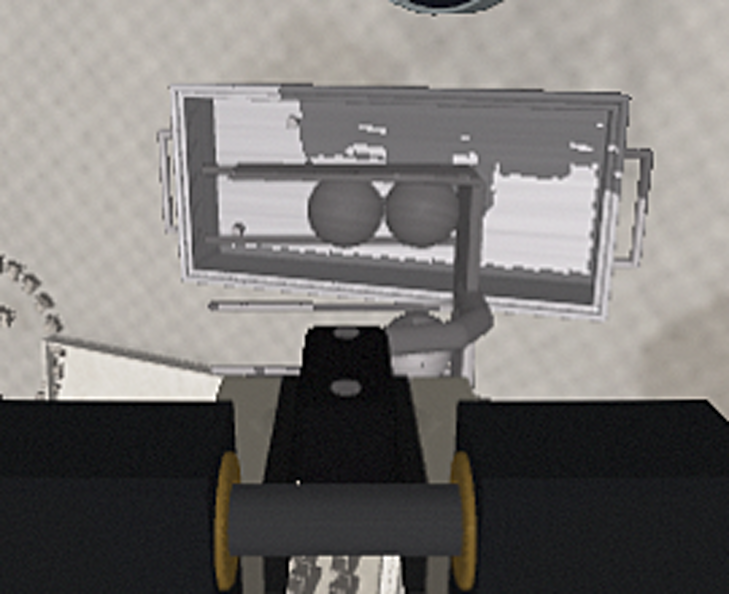

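```bash
python3 -m inch '-.005 0 0 0 0 0 0;-.011 0 0 0 0 0 0;-.013 0 0 0 0 0 0;-.011 0 0 0 0 0 0;-.005 0 0 0 0 0 0;0 0 0 0 0 0 0;0 0 0 0 0 0 0'
python3 - <<'E'
from h import *
save('wrist','w15'); save('top','t15')
im=cv2.imread('pics/w15.png'); cv2.imwrite('pics/w15z.png',cv2.resize(im[90:290,150:420],None,fx=2.9,fy=2.9,interpolation=cv2.INTER_CUBIC))
im=cv2.imread('pics/t15.png'); cv2.imwrite('pics/t15z.png',cv2.resize(im[170:300,120:260],None,fx=4.5,fy=4.5,interpolation=cv2.INTER_CUBIC))
E
```

```text
time_s: 20.48
tcp_pos: [0.4481, 0.2131, 0.2254]
eef_rot: [-164.0, -0.0, -81.7]
contact_force: [-1.0, -0.5, -3.1]
gripper_width: 0.0195
```

View pics/w15z.png

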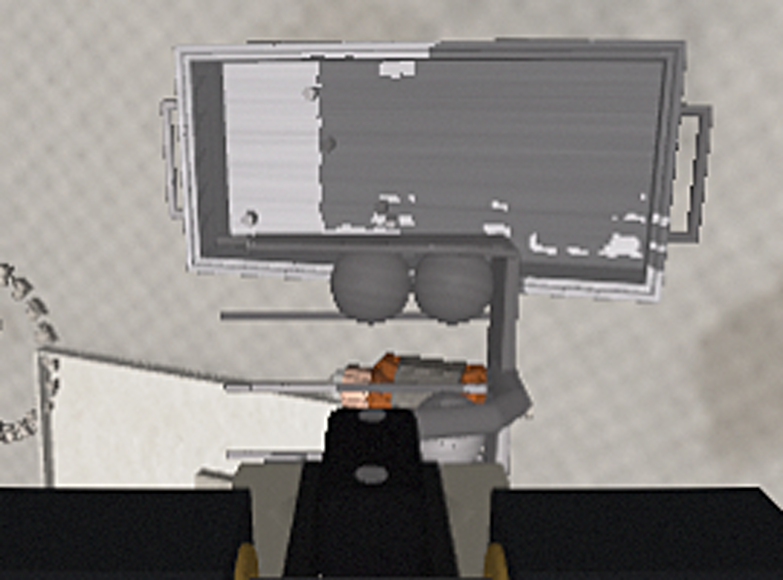

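View pics/t15z.png

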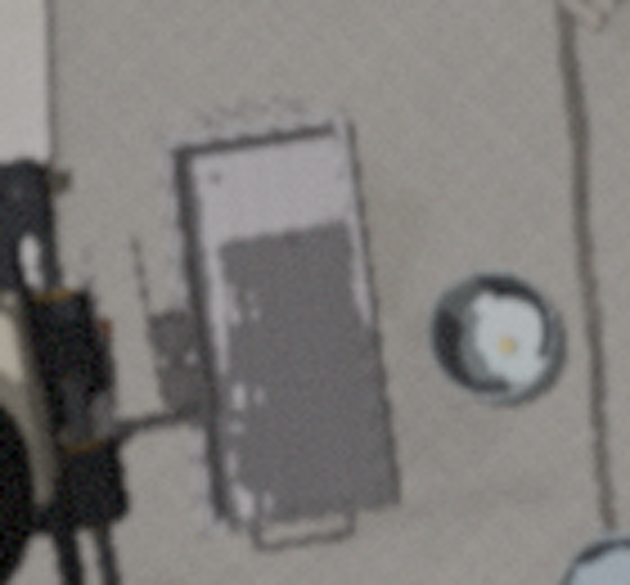

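Run:
```python
import cv2,numpy as np
im=cv2.imread('pics/w15.png'); z=cv2.resize(im[100:180,220:320],None,fx=7,fy=7,interpolation=cv2.INTER_CUBIC)
cv2.imwrite('pics/w15y.png',np.clip(z*1.3,0,255).astype('uint8'))
```

```text
(no output)
```

View pics/w15y.png

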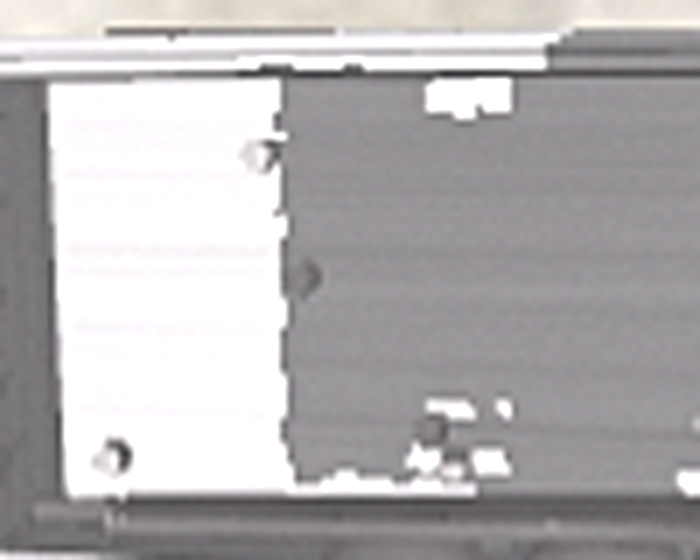

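All five slugs are in the tray at zoomed (260,155), (303,277), (113,458), (432,428) and (452,465), and the three balls are on the scoop. Next I'll yaw to face +y, keeping the tilt, and carry the load to the pan.

```bash
python3 -m inch '0 -.0004 -.0014 0 -.014 -.049 0;0 -.0004 -.0014 0 -.0281 -.098 0;0 -.0004 -.0014 0 -.0281 -.098 0;0 -.0004 -.0014 0 -.0281 -.098 0;0 -.0004 -.0014 0 -.0281 -.098 0;0 -.0004 -.0014 0 -.0281 -.098 0;0 -.0004 -.0014 0 -.0281 -.098 0;0 -.0004 -.0014 0 -.0281 -.098 0;0 -.0004 -.0014 0 -.0281 -.098 0;0 -.0004 -.0014 0 -.0281 -.098 0;0 -.0004 -.0014 0 -.0281 -.098 0;0 -.0004 -.0014 0 -.0281 -.098 0;0 -.0004 -.0014 0 -.0281 -.098 0;0 -.0004 -.0014 0 -.0281 -.098 0;0 -.0004 -.0014 0 -.0141 -.05 0;0 0 0 0 0 0 0;0 0 0 0 0 0 0'
python3 - <<'E'
from h import *
s=r.get_state(); print(s['joints'])
save('wrist','w16')
E
```

```text
time_s: 22.0
tcp_pos: [0.4485, 0.2124, 0.2474]
eef_rot: [-164.0, -0.0, -0.1]
contact_force: [-0.5, 1.1, -3.7]
gripper_width: 0.0196
[ 36.6983526   -1.42613572 -16.66391243 -13.97687096 -65.65936741
  57.98625754]
```

View pics/w16.png

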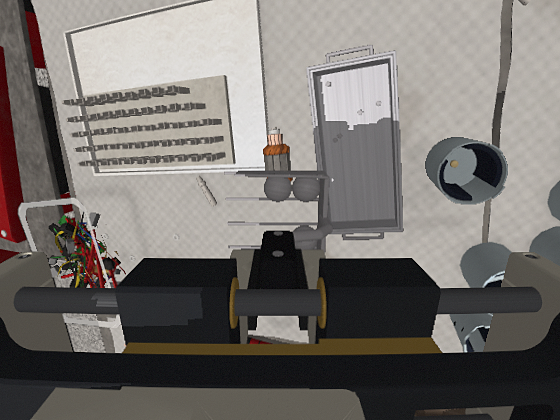

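```bash
python3 -m inch '0 .0058 -.0017 0 0 0 0;0 .0115 -.0033 0 0 0 0;-.0007 .0173 -.005 0 0 0 0;-.0007 .025 -.0072 0 0 0 0;-.0007 .025 -.0072 0 0 0 0;-.0007 .025 -.0072 0 0 0 0;-.0007 .025 -.0072 0 0 0 0;-.0007 .025 -.0072 0 0 0 0;-.0007 .025 -.0072 0 0 0 0;-.0007 .025 -.0072 0 0 0 0;-.0007 .025 -.0072 0 0 0 0;-.0007 .025 -.0072 0 0 0 0;-.0007 .025 -.0072 0 0 0 0;-.0007 .025 -.0072 0 0 0 0' && python3 -m inch '-.0007 .025 -.0072 0 0 0 0;-.0007 .025 -.0072 0 0 0 0;-.0007 .025 -.0072 0 0 0 0;-.0007 .025 -.0072 0 0 0 0;-.0007 .025 -.0072 0 0 0 0;-.0007 .025 -.0072 0 0 0 0;-.0007 .025 -.0072 0 0 0 0;-.0007 .025 -.0072 0 0 0 0;-.0007 .025 -.0072 0 0 0 0;-.0007 .025 -.0072 0 0 0 0;-.0007 .025 -.0072 0 0 0 0;0 .0125 -.0036 0 0 0 0;0 .0077 -.0022 0 0 0 0;0 .0038 -.0011 0 0 0 0;0 0 0 0 0 0 0;0 0 0 0 0 0 0'
python3 - <<'E'
from h import *
s=r.get_state(); print(s['joints'])
save('wrist','w17'); import pickle; pickle.dump(r.camera_params('wrist'),open('w17.pkl','wb'))
E
```

```text
time_s: 23.22
tcp_pos: [0.4395, -0.1111, 0.2484]
eef_rot: [-164.0, -0.1, 0.0]
contact_force: [0.5, -0.4, -2.8]
gripper_width: 0.0195
time_s: 24.55
tcp_pos: [0.433, -0.4196, 0.2486]
eef_rot: [-164.0, -0.1, 0.1]
contact_force: [-0.1, 0.1, -3.7]
gripper_width: 0.0198
[-34.95717692  20.5085213    9.96665373 -13.09683584 -88.79439923
 126.41868421]
```

View pics/w17.png

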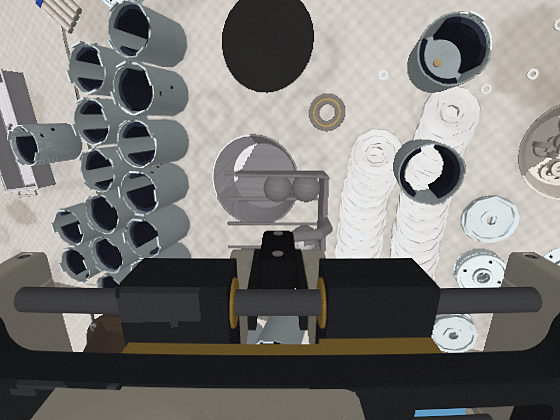

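```bash
python3 -m inch '-.0005 .003 .0095 0 0 0 0;-.001 .006 .019 0 0 0 0;-.001 .0072 .024 0 0 0 0;0 .0072 .024 0 0 0 0;0 .0055 .019 0 0 0 0;0 .0028 .0096 0 0 0 0;0 .0012 .0045 0 0 0 0;0 0 0 0 0 0 0;0 0 0 0 0 0 0'
python3 - <<'E'
from h import *
s=r.get_state(); print(s['joints'])
save('wrist','w18'); save('scene','s18'); save('top','t18')
im=cv2.imread('pics/s18.png'); cv2.imwrite('pics/s18z.png',cv2.resize(im[150:320,280:440],None,fx=3.5,fy=3.5,interpolation=cv2.INTER_CUBIC))
im=cv2.imread('pics/t18.png'); cv2.imwrite('pics/t18z.png',cv2.resize(im[200:320,320:470],None,fx=4.5,fy=4.5,interpolation=cv2.INTER_CUBIC))
E
```

```text
time_s: 25.35
tcp_pos: [0.4312, -0.422, 0.1349]
eef_rot: [-164.1, -0.1, 0.1]
contact_force: [0.4, -0.3, -3.6]
gripper_width: 0.0201
[-35.21565876  24.63304777   1.29720152 -13.39383661 -76.32566203
 129.63007065]
```

View pics/s18z.png

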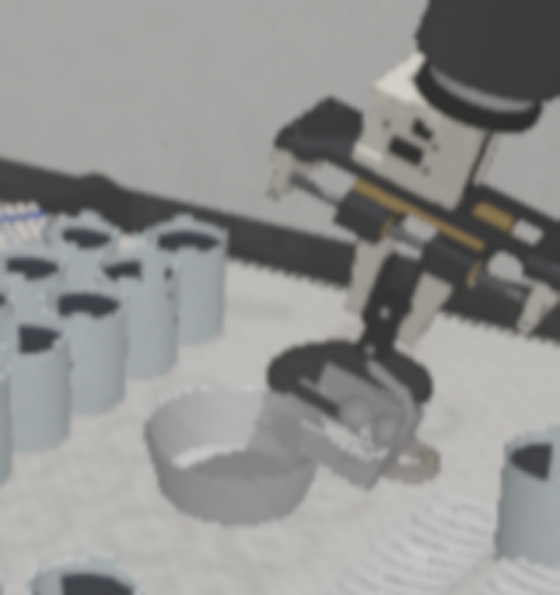

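View pics/t18z.png

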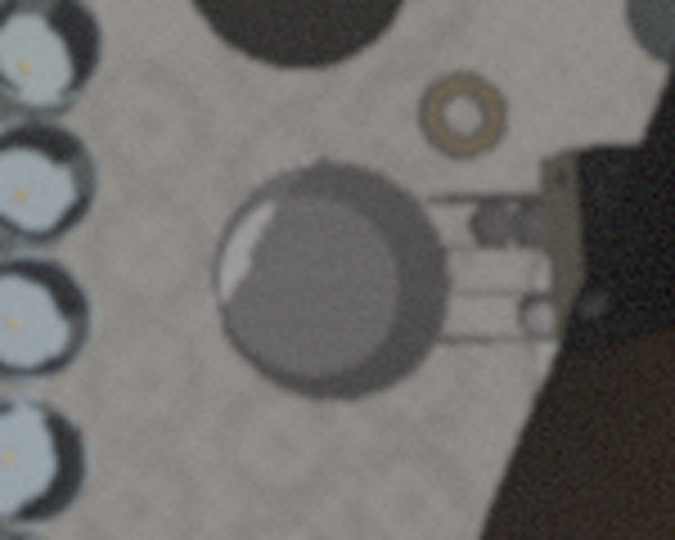

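View pics/w18.png

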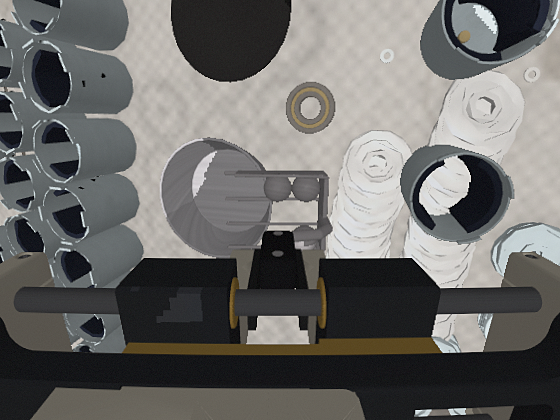

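Run:
```python
from h import *
X=[[.4325+dx,-.3575,.0755] for dx in (.0345,.0115,-.0115,-.0345)]
print((proj('top',X)-[320,200])*4.5)
X=[[.4325+dx,-.3575-.083,.0755-.024] for dx in (.037,-.037)]
print((proj('top',X)-[320,200])*4.5)
im=cv2.imread('pics/t18.png'); cv2.imwrite('pics/t18y.png',np.clip(cv2.resize(im[232:285,365:450],None,fx=9,fy=9,interpolation=cv2.INTER_CUBIC)*1.4,0,255).astype('uint8'))
```

```text
[[397.73845846 204.6908174 ]
 [400.89717814 250.03143585]
 [404.07682562 295.73959259]
 [407.27751851 341.81864815]]
[[541.47608248 202.05197516]
 [553.28698178 345.41424   ]]
```

View pics/t18y.png

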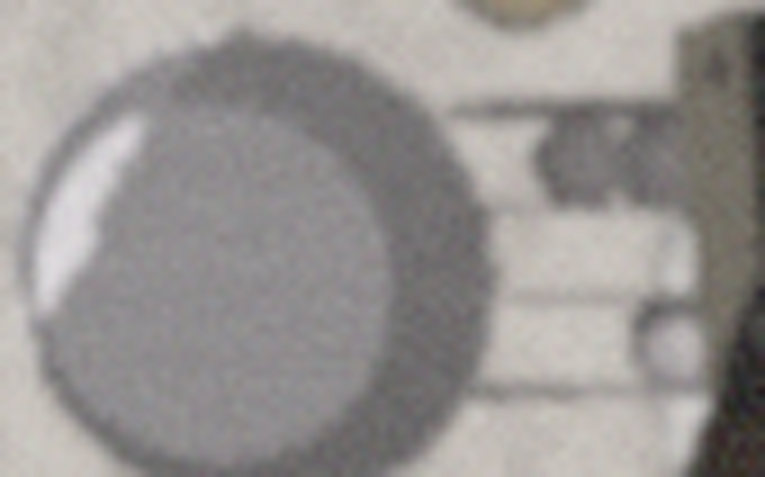

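```bash
python3 -m inch '0 -.0033 .0001 -.049 0 0 0;0 -.0033 0 -.049 0 0 0;0 -.0033 -.0002 -.049 0 0 0;0 -.0033 -.0004 -.049 0 0 0;0 -.0033 -.0006 -.049 0 0 0;0 -.0019 0 -.025 0 0 0;0 -.0019 0 -.025 0 0 0;0 -.0019 0 -.025 0 0 0;0 -.0019 0 -.025 0 0 0;0 -.0019 0 -.025 0 0 0;0 -.0019 0 -.025 0 0 0;0 -.0019 0 -.025 0 0 0;0 0 0 0 0 0 0;0 0 0 0 0 0 0;0 0 0 0 0 0 0;0 0 0 0 0 0 0;0 0 0 0 0 0 0;0 0 0 0 0 0 0'
python3 - <<'E'
from h import *
s=r.get_state(); print(s['joints'])
save('wrist','w19'); save('scene','s19')
im=cv2.imread('pics/s19.png'); cv2.imwrite('pics/s19z.png',cv2.resize(im[150:320,280:440],None,fx=3.5,fy=3.5,interpolation=cv2.INTER_CUBIC))
im=cv2.imread('pics/w19.png'); cv2.imwrite('pics/w19z.png',cv2.resize(im[110:330,130:400],None,fx=2.7,fy=2.7,interpolation=cv2.INTER_CUBIC))
E
```

```text
time_s: 27.0
tcp_pos: [0.4306, -0.3927, 0.1375]
eef_rot: [172.0, -0.1, 0.0]
contact_force: [-0.0, -1.3, -3.7]
gripper_width: 0.0198
[-17.79061207  11.72386695 -25.24936711   9.86167361 -50.90837726
 101.7457109 ]
```

View pics/s19z.png

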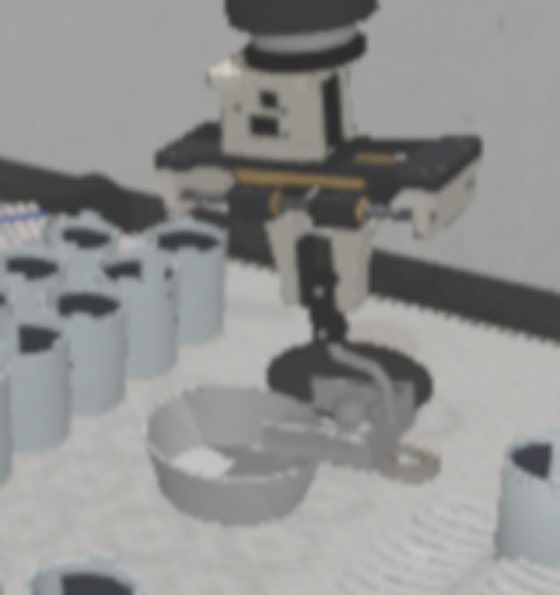

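View pics/w19z.png

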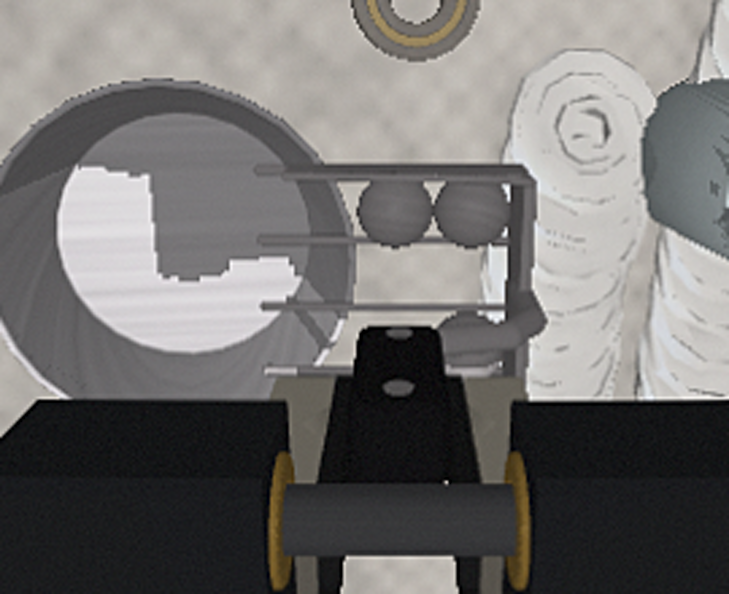

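```bash
python3 -m inch '0 -.0021 -.0006 -.026 0 0 0;0 -.0021 -.0006 -.026 0 0 0;0 -.002 -.0007 -.026 0 0 0;0 -.002 -.0007 -.026 0 0 0;0 -.002 -.0008 -.026 0 0 0;0 -.002 -.0009 -.026 0 0 0;0 -.002 -.001 -.026 0 0 0;0 -.002 -.001 -.026 0 0 0;0 0 0 0 0 0 0;0 0 0 0 0 0 0;0 0 0 0 0 0 0;0 0 0 0 0 0 0'
python3 - <<'E'
from h import *
s=r.get_state(); print(s['joints'])
save('wrist','w20')
im=cv2.imread('pics/w20.png'); cv2.imwrite('pics/w20z.png',cv2.resize(im[110:330,130:400],None,fx=2.7,fy=2.7,interpolation=cv2.INTER_CUBIC))
E
```

```text
time_s: 28.1
tcp_pos: [0.431, -0.3754, 0.1402]
eef_rot: [160.0, -0.1, 0.1]
contact_force: [1.0, 0.3, -3.1]
gripper_width: 0.0196
[ -9.14658223   7.57580019 -39.83101802  29.50569858 -43.11232536
  77.33815054]
```

View pics/w20z.png

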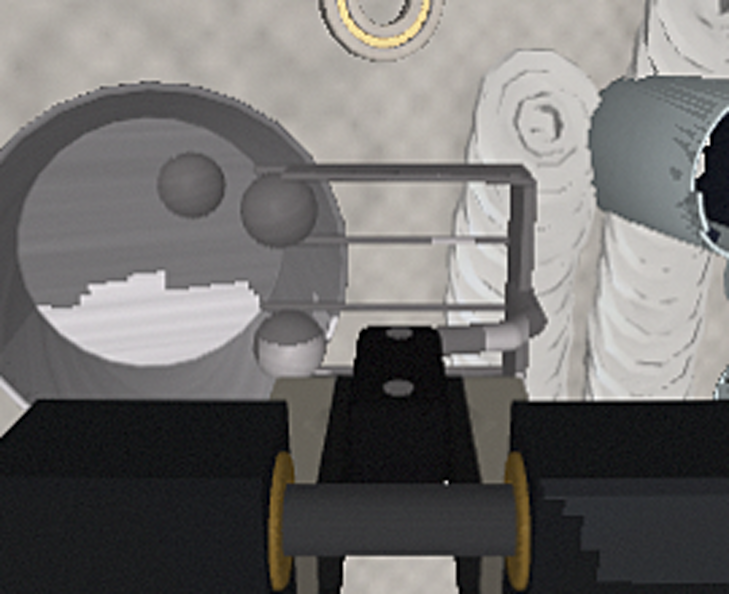

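```bash
python3 -m inch '0 0 0 0 0 0 0;0 0 0 0 0 0 0;0 0 0 0 0 0 0;0 0 0 0 0 0 0;0 0 0 0 0 0 0;0 0 0 0 0 0 0'
python3 - <<'E'
from h import *
save('wrist','w21')
im=cv2.imread('pics/w21.png'); cv2.imwrite('pics/w21z.png',cv2.resize(im[110:330,130:400],None,fx=2.7,fy=2.7,interpolation=cv2.INTER_CUBIC))
E
```

```text
time_s: 28.65
tcp_pos: [0.4306, -0.3752, 0.1399]
eef_rot: [160.0, -0.1, 0.1]
contact_force: [0.5, 1.2, -3.2]
gripper_width: 0.0196
```

View pics/w21z.png

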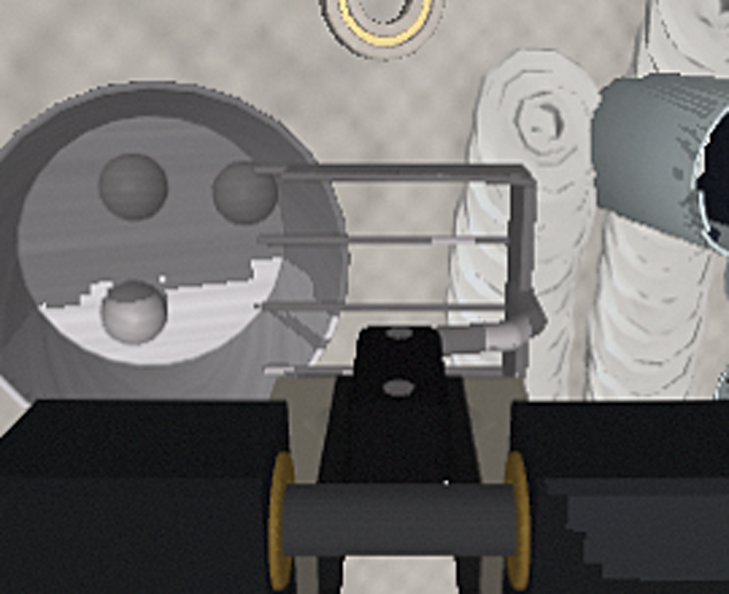

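All three balls lie on the pan floor at zoomed (133,187), (245,192) and (134,312), and the scoop is empty. Now I'll raise it, level it and return to the mat.

```bash
python3 -m inch '0 .0034 -.0094 0 0 0 0;0 .0086 -.0235 0 0 0 0;0 .0103 -.0282 0 0 0 0;0 .0103 -.0282 0 0 0 0;0 .0051 -.0141 0 0 0 0;0 0 0 .087 0 0 0;0 0 0 .087 0 0 0;0 0 0 .087 0 0 0;0 0 0 .088 0 0 0;0 0 0 0 0 -.102 0;0 0 0 0 0 -.102 0;0 0 0 0 0 -.102 0;0 0 0 0 0 -.102 0;0 0 0 0 0 -.102 0;0 0 0 0 0 -.102 0;0 0 0 0 0 -.1 0;0 0 0 0 0 0 0;0 0 0 0 0 0 0'
python3 - <<'E'
from h import *
s=r.get_state(); print(s['joints'],s['tcp_pos'],s['eef_rot'])
save('top','t22'); save('wrist','w22')
im=cv2.imread('pics/t22.png'); cv2.imwrite('pics/t22z.png',cv2.resize(im[150:320,320:470],None,fx=3.5,fy=3.5,interpolation=cv2.INTER_CUBIC))
E
```

```text
time_s: 30.2
tcp_pos: [0.4304, -0.3752, 0.2498]
eef_rot: [180.0, -0.0, 40.7]
contact_force: [-0.1, -0.4, -1.7]
gripper_width: 0.0196
[-2.14812795e+01  9.19013654e+00 -8.51436232e+00 -3.86450207e-02
 -7.22673888e+01  1.52194020e+02] [ 0.43037797 -0.37520805  0.24982921] [ 1.79992310e+02 -4.56758312e-02  4.07009826e+01]
```

View pics/t22z.png

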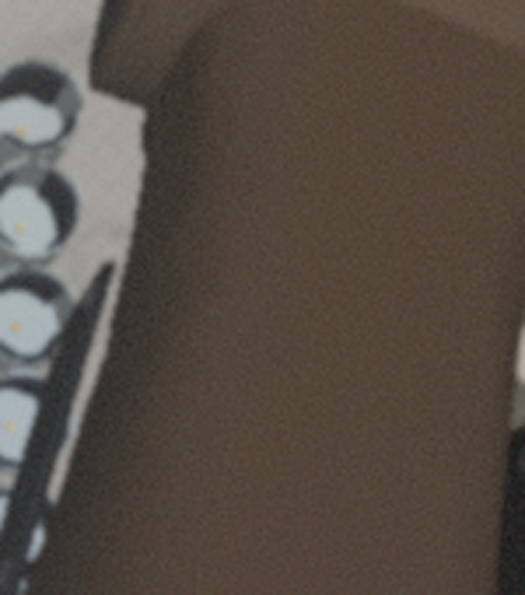

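View pics/w22.png

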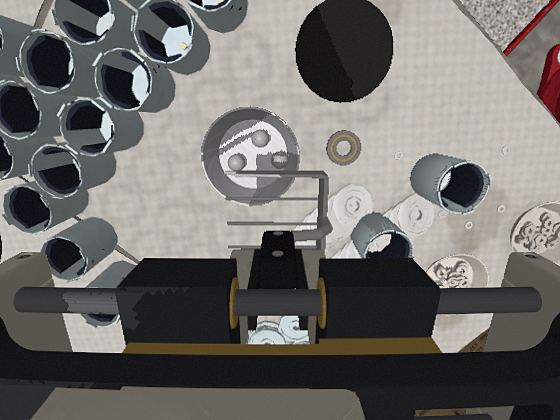

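```bash
python3 -m inch '.0119 .0065 0 0 0 0 0;.0237 .0131 0 0 0 0 0;.0237 .0131 0 0 0 0 0;.0237 .0131 0 0 0 0 0;.0237 .0131 0 0 0 0 0;.0237 .0131 0 0 0 0 0;.0237 .0131 0 0 0 0 0;.0118 .0066 0 0 0 0 0;0 0 .02 0 0 0 0;0 0 .03 0 0 0 0;0 0 .03 0 0 0 0;0 0 .025 0 0 0 0;0 0 .015 0 0 0 0;0 0 0 0 0 0 0;0 0 0 0 0 0 0'
python3 - <<'E'
from h import *
s=r.get_state(); print(s['tcp_pos'],s['eef_rot'])
save('wrist','w23'); import pickle; pickle.dump(r.camera_params('wrist'),open('w23.pkl','wb'))
E
```

```text
time_s: 31.55
tcp_pos: [0.6161, -0.3358, 0.1294]
eef_rot: [-179.9, 0.0, 40.8]
contact_force: [-0.1, -0.5, -1.4]
gripper_width: 0.0196
[ 0.61605572 -0.33582633  0.12937061] [-1.79944952e+02  2.63566924e-02  4.08344531e+01]
```

View pics/w23.png

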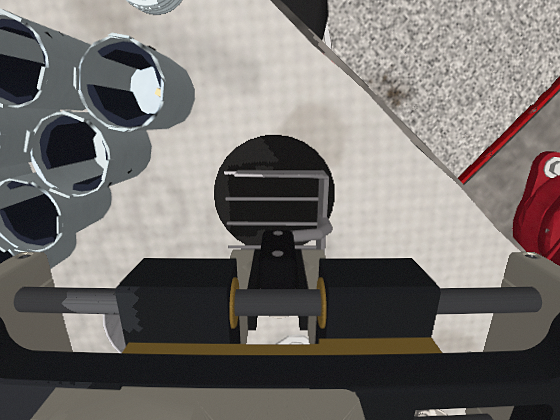

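```bash
python3 -m inch '0 0 .015 0 0 0 0;0 0 .018 0 0 0 0;0 0 .01 0 0 0 0;0 0 .005 0 0 0 0;0 0 .002 0 0 0 0;0 0 .001 0 0 0 0;0 0 0 0 0 0 0;0 0 0 0 0 0 0' && python3 -m inch '0 0 .0008 0 0 0 0;0 0 0 0 0 0 0;0 0 0 0 0 0 0'
```

```text
time_s: 32.27
tcp_pos: [0.6167, -0.3362, 0.0802]
eef_rot: [179.9, -0.1, 40.9]
contact_force: [0.4, 0.2, -1.7]
gripper_width: 0.0192
time_s: 32.52
tcp_pos: [0.6162, -0.336, 0.0786]
eef_rot: [180.0, -0.1, 40.9]
contact_force: [0.5, -0.3, -2.4]
gripper_width: 0.0196
```

```bash
python3 -m inch '0 0 .0008 0 0 0 0;0 0 0 0 0 0 0;0 0 0 0 0 0 0' && python3 -m inch '0 0 .0006 0 0 0 0;0 0 0 0 0 0 0;0 0 0 0 0 0 0'
```

```text
time_s: 32.77
tcp_pos: [0.616, -0.336, 0.0775]
eef_rot: [180.0, -0.0, 40.9]
contact_force: [-0.4, 0.2, -2.2]
gripper_width: 0.0193
time_s: 33.02
tcp_pos: [0.6161, -0.336, 0.077]
eef_rot: [180.0, -0.1, 40.9]
contact_force: [0.7, 0.4, -1.7]
gripper_width: 0.0196
```

```bash
python3 -m inch '0 0 .0006 0 0 0 0;0 0 0 0 0 0 0;0 0 0 0 0 0 0' && python3 -m inch '0 0 .0005 0 0 0 0;0 0 0 0 0 0 0;0 0 0 0 0 0 0'
python3 - <<'E'
from h import *
save('scene','s24')
im=cv2.imread('pics/s24.png'); cv2.imwrite('pics/s24y.png',cv2.resize(im[170:290,310:450],None,fx=5,fy=5,interpolation=cv2.INTER_CUBIC))
E
```

```text
time_s: 33.27
tcp_pos: [0.6163, -0.3361, 0.0768]
eef_rot: [179.9, -0.1, 40.9]
contact_force: [0.2, 0.2, 1.8]
gripper_width: 0.0199
time_s: 33.52
tcp_pos: [0.6165, -0.3362, 0.0767]
eef_rot: [179.9, -0.1, 40.9]
contact_force: [-0.7, 0.2, 5.1]
gripper_width: 0.0195
```

View pics/s24y.png

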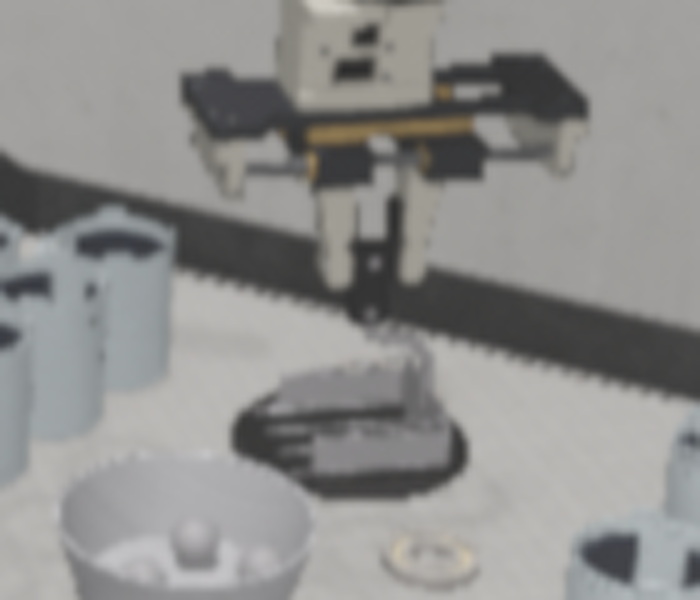

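```bash
python3 -m inch '0 0 -.0004 0 0 0 0;0 0 0 0 0 0 .3;0 0 0 0 0 0 .4;0 0 0 0 0 0 .6;0 0 0 0 0 0 .8;0 0 0 0 0 0 .8;0 0 0 0 0 0 .8;0 0 0 0 0 0 .8;0 0 0 0 0 0 .8;0 0 0 0 0 0 .8;0 0 0 0 0 0 .8;0 0 0 0 0 0 .8' && python3 -m inch '0 0 -.005 0 0 0 .8;0 0 -.015 0 0 0 .8;0 0 -.025 0 0 0 .8;0 0 -.035 0 0 0 .8;0 0 -.035 0 0 0 .8;0 0 -.035 0 0 0 .8;0 0 -.03 0 0 0 .8;0 0 -.01 0 0 0 .8;0 0 0 0 0 0 .8;0 0 0 0 0 0 .8'
python3 - <<'E'
from h import *
import pickle
s=r.get_state(); print(s['tcp_pos'],s['eef_rot'],s['joints'])
save('scene','s25');save('wrist','w25'); save('top','t25'); pickle.dump(r.camera_params('wrist'),open('w25.pkl','wb'))
im=cv2.imread('pics/s25.png'); cv2.imwrite('pics/s25y.png',cv2.resize(im[190:300,310:450],None,fx=5,fy=5,interpolation=cv2.INTER_CUBIC))
E
```

```text
time_s: 34.57
tcp_pos: [0.6161, -0.336, 0.0763]
eef_rot: [180.0, -0.1, 40.9]
contact_force: [-0.2, 0.0, 0.7]
gripper_width: 0.0698
time_s: 35.4
tcp_pos: [0.616, -0.3359, 0.2671]
eef_rot: [179.9, -0.1, 40.9]
contact_force: [0.4, 0.1, -0.8]
gripper_width: 0.0703
[ 0.6160306  -0.33592576  0.26710412] [ 1.79909974e+02 -1.24389603e-01  4.08752880e+01] [-1.27682081e+01  2.13753099e+01  1.01790613e+01 -4.77407757e-02
 -7.86575145e+01  1.43652728e+02]
```

View pics/s25y.png

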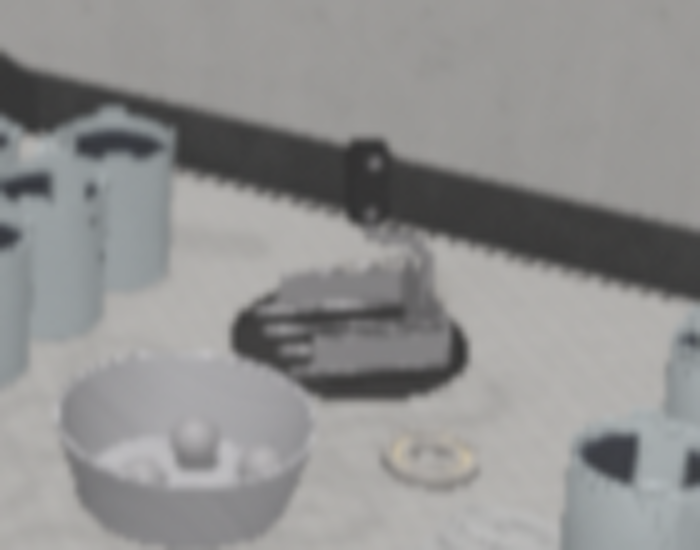

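View pics/w25.png

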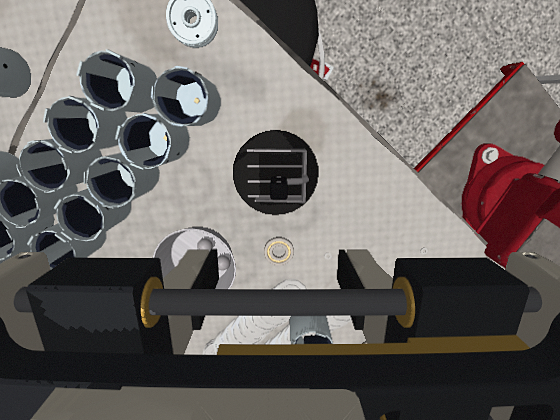

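View pics/t25.png

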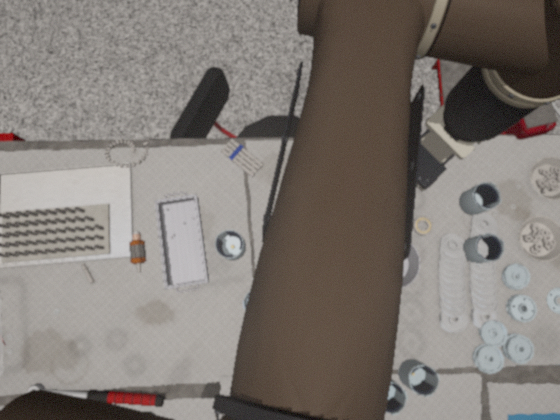

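Run:
```python
from h import *
a=cv2.imread('pics/top0.png').astype(int);b=cv2.imread('pics/t25.png').astype(int)
d=np.abs(a-b).sum(2); m=(d[:, :240]>120)
ys,xs=np.nonzero(m[140:330,100:240]); print('changed px left part',len(ys),(xs.min()+100,xs.max()+100,ys.min()+140,ys.max()+140) if len(ys) else '')
cv2.imwrite('pics/t25z.png',cv2.resize(b[180:300,140:240].astype('uint8'),None,fx=5,fy=5,interpolation=cv2.INTER_CUBIC))
s=r.get_state(); print(s['time_s'],s['contact_force'])
print(r.close_job())
```

```text
changed px left part 488 (np.int64(102), np.int64(236), np.int64(155), np.int64(329))
35.55 [ 0.8857115  -0.43279201 -0.60889228]
the job is handed in; nothing more can be done
None
```

View pics/t25z.png

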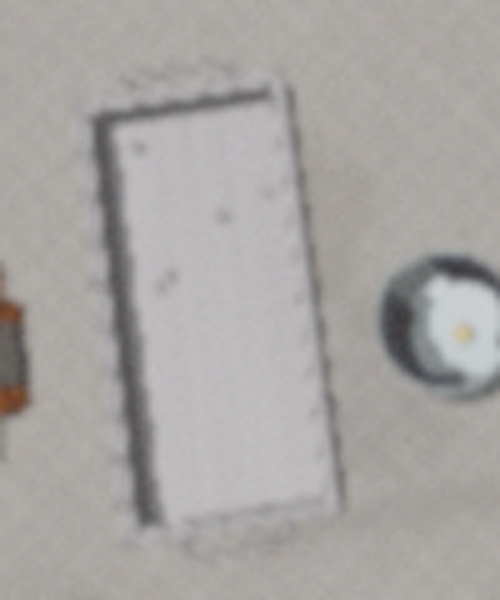

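The job is done and handed in at about 35.6 s. I scooped all three balls out of the tray in one load and tipped them into the round pan. The scoop is back upright near the middle of its mat and released, about 10 mm closer to the mat's centre than where it started.

**Checks that passed:**
- **Slugs:** the final top picture shows five slugs on the tray floor and no balls. I also counted five by wrist camera before leaving the tray.
- **Balls:** all three were on the pan floor in the wrist picture just after pouring, and again in the last scene picture.
- **Scoop:** it stands on the mat in the last wrist and scene pictures. The gripper is open about 19 cm above its release height and touching nothing.
- **Bystanders:** the can, armature, bundle and bearing look unmoved in the last top picture. In that picture the arm hid the stack, mat and scoop and most of the pan.
- **Forces:** the highest force in a move's closing readout was about 14 N, when the scoop pressed on the tray floor. Force was not read during a move.

**Checks that disagreed or were unclear:**
- The fingertips looked about 17 mm higher in the pictures than the reported tool position. I lowered the grasp 6 mm because of this, and the hold did not visibly slip.
- The top and wrist cameras differed by about 2–5 mm on the tray and balls. I relied on the wrist camera.
- The before/after comparison of the top picture flagged 488 changed pixels around the tray side, with no clear cause; lighting changes, noise and the missing balls would explain some of them.

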